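# Spot-check a block heater with the infrared thermometer

### The arm

A 6-joint arm with a two-finger parallel gripper is mounted at the origin on the work surface. World frame = base frame: x ahead of the robot, y to its left, z up, the work surface at z = 0. Lengths are in mm, angles in rad, forces in N, time in s.
With the tool pointing down it reaches from about 350 to 975 mm from the base axis. Payload 7.1 kg.
Tool frame: the origin (TCP) lies between the finger pads; the fingertips stand 8 mm ahead of it and the grasp point (between the pads) lies 11 mm behind it (ctrl.tips_ahead is the distance from the TCP to the fingertips, in mm); y points along the fingers, z is the direction in which the jaws open and shut, and the axes are right-handed (so a half turn about y gives the same grasp; the last joint's range is limited). The gripper opens to 88 mm and grips with 3 to 60 N. Pads are 20 mm wide; open, the fingers measure 115 mm over their backs; the gripper's body (75 mm by 178 mm) begins 61 mm behind the grasp point.
Start: joints at [1.192, 0.423, 1.63, -0, 1.089, -0.019], TCP at [220.022, 584.974, 198.775] pointing down, gripper open.
Joint ranges: [-3, 3], [-0.9, 2.11], [0.09, 2.58], [-1.31, 4.45], [0.11, 2.69], [-2.54, 2.54]. Speed limits (rad/s): [2.39, 2.39, 3.01, 3.14, 3.14, 3.14].

### API

Orientations are given as a rotation vector (axis times angle).
In Python, from workcell import ctrl gives the robot as it stands.
- The arm moves only by the shell command python3 -m creep 'ROWS'. ROWS is JSON, a list of rows, each an object of numbers: "tx", "ty", "tz": the shift along the world's x, y, z in mm; "rx", "ry", "rz": the turn, a rotation vector about the world's x, y, z in rad; "fingers": the closure in counts, from 0 (fully open) to 255 (shut). A call has 1 to 10 rows; each row is the pose to reach, as a shift and turn from the pose commanded when the call began; what a row does not reach only later rows make up. A row lasts 1/8 s, in which the tool goes at most 62.5 mm and 10.7 degrees, less where a joint would pass 70% of its speed; a pose out of reach is approached as far as the arm can. A call with a gripper value outside its range is refused whole. The fingers move at their own pace and stop on an object; the grip force is fixed at half the most. Time passes only in rows, so rows that repeat a pose let the fingers close. It gives the time, the measured TCP pose, the force and the opening at its end, in the units of the state.
- ctrl.get_obs(): the state, without advancing time (a new reading comes with each control period).
- ctrl.get_image(name): name is "scene" or "top" or "wrist"; returns a dict with "pixels" (400x640x3 uint8, blue, green, red), "intrinsics" (3x3 intrinsics, pixels), "rvec" (rotation vector, rad) and "tvec" (3), from world to camera coordinates, as OpenCV has them. Camera axes: x right, y down, z forward; pixel columns grow to the right and rows downward; lengths in mm; the calibration is good to about 2 mm. A picture is of the moment at which its call begins. There is no depth.
- ctrl.close_job(): hands the job in, once; it reports no verdict.
The state is a dict: "t": time; "qpos": joint angles; "qvel": joint speeds; "joint_torque": joint torques, N m; "ee_pos": TCP position; "orientation": TCP orientation; "ft_force": force on the tool from outside, world axes, zero at the start; "moment": the same for the moment, N m; "width": finger opening in mm.
Only numpy, scipy, OpenCV 4.12 (cv2) and the standard library are available. Lean on these libraries where they do the work, as an engineer would, in place of code of your own. Each camera call takes 0.05 s, during which the arm holds its last target.

### The job

Check the temperature of the tube heater's block: open the heater's cover all the way by its round knob (the knob is also a quarter-turn catch that may or may not be fastened: if the cover will not lift, turn the knob anticlockwise to its stop), then take the stick thermometer from its holder and, without touching the heater with it, point its lens straight at the black measuring spot on the block from about 4 cm away and hold it steady there for two seconds. Then stand the thermometer back in its holder, lens down, and shut the cover fully. Leave everything else on the bench where it is.

Things in the scene. Friction and masses are not known exactly. Their poses are not given: they have to be found in the camera images.
- heater: Fixed bench-top tube heater, light grey, 280 mm deep (x) by 250 mm wide (y), deck 100 mm high. Origin: centre of its underside; x runs from its front (sloping key panel, towards the robot) to its back, z up. A flat cover hinged along the back lies on the deck.
- bay (a point): Centre of the floor of the heater's bay under the cover: a recess in the deck, 130 mm (x) by 190 mm (y), whose floor is the aluminium block, 72 mm above the bench. Capped tubes of 17 mm diameter stand in it, tops 96 mm above the bench, none within 19 mm of the heater's middle plane (y = 0). Axes as the heater's.
- hinge (a point): Middle of the cover's hinge axis, which runs along the heater's y axis: 122 mm behind the heater's centre, 106 mm above the bench. The cover is a grey plastic frame with a clear window, 220 mm wide, 12 mm thick, its top face 112 mm above the bench when shut and its front edge 192 mm from the hinge. A steel tongue under the knob hangs 11 mm below the cover.
- cover (a joint): Opening angle of the cover, rad: 0 shut, grows as its front edge rises, stop at 0.95 (fully open, still slanting over the back of the bay, so the spot is reached only from the front at a slant). Its stiff hinge keeps it where it is left; a spring balances its weight; at the knob it takes about 3 N to move either way.
- knob_grip (a point): Point to grip on the axis of the cover's round black knob (36 mm diameter, grooved all round, 40 mm tall, its head the upper 26 mm). The point is 27 mm above the cover's top face and 167 mm from the hinge and moves with the cover; its axes are the cover's (z out of the top face), they do not turn with the knob.
- knob_foot (a point): Foot of the knob, on its axis, on the cover's top face. The knob is also the catch; its looks do not tell its state. It turns 1.45 rad between stops (about 0.06 N m): fastened at the clockwise stop (from above), free in about the anticlockwise half; it starts anywhere. A fastened cover lifts only 2 to 3 mm at the knob. Leave the catch free, or the cover will not shut.
- spot (a point): Centre of the matt black round measuring spot, 24 mm across, on top of the block, 50 mm behind the heater's centre and 72 mm above the bench; its axes are the heater's (z is its upward normal).
- therm_center (a point): Centre of the stick infrared thermometer, loose, 0.16 kg, 160 mm long: light grey body 36 mm (its x) by 30 mm (its y, the width to grip) by 126 mm, below it a black round nose 26 mm across and 34 mm long. z runs along the stick from the lens at the nose's end to the plain grey top end. It stands lens down in its holder, its axes along the holder's; grip it 30 to 50 mm above this centre.
- lens (a point): Centre of the thermometer's lens, at the flat end of the nose, 80 mm below therm_center along the stick; same axes. It looks along the stick, along -z.
- holder: Fixed bench holder of the thermometer: black foot plate 120 x 100 x 14 mm with an upright grey square socket 62 mm (x) by 58 mm (y), its rim 76 mm above the bench; the open pocket inside is 50 mm (x) by 46 mm (y). Origin: centre of the underside, z up.
- pocket (a point): Centre of the pocket's floor, 14 mm above the bench, on which the nose stands.
- amber_bottle: Loose brown glass bottle, 68 mm diameter, 150 mm tall. Origin at its underside. To be left alone.
- beaker: Loose glass beaker, 72 mm across, 90 mm tall. Origin at its underside. To be left alone.
- timer: Loose white bench timer lying flat, 60 x 66 x 20 mm. Origin at its underside. To be left alone.
- spare_block: Loose spare aluminium block with wells, 95 x 75 x 48 mm. Origin at its underside. To be left alone.
- jar: Loose white plastic jar, 60 mm diameter, 75 mm tall. Origin at its underside. To be left alone.
- tube_rack: Fixed white rack with capped tubes, 100 x 120 mm, tubes up to 104 mm above the bench. Origin at its underside. The rack and the holder stand on opposite sides of the heater, either way round.
Not all that is in view belongs to the job. Of the things that look like the part that bears therm_center, the middle-sized one is meant.

How it is judged:
By the outcome, as a careful person would: the job done as asked, in the order asked, and still so for the second after the job is handed in, with the robot touching nothing.
It also fails if it takes over 72 s, if anything falls off the work surface, if the arm or the gripper's body presses on something with over 40 N, if the wrist force passes 120 N, or if a joint passes its speed limit or range.

## Working session

There is one attempt and no reset: what is moved stays moved. The work goes in short steps, Python scripts to look and compute and a shell command to move; the robot and the scene stay as the last step left them, time stands still between calls to the robot, and variables do not carry over. Pictures are saved under pics/ and viewed, and the job is handed in when it is done.

```bash
ls; mkdir -p pics; python3 - <<'E'
from workcell import ctrl
import cv2
o=ctrl.get_obs()
print(o)
for n in ["scene","top","wrist"]:
    im=ctrl.get_image(n)
    cv2.imwrite(f"pics/{n}0.png",im["pixels"])
    print(n,im["intrinsics"],im["rvec"],im["tvec"])
E
```

```text
pics
{'t': 0.0, 'qpos': array([ 1.19198772e+00,  4.23837608e-01,  1.63067638e+00, -6.47874108e-05,
        1.08860475e+00, -1.90007109e-02]), 'qvel': array([ 0.00099096, -0.00050823,  0.00111796, -0.0016219 , -0.00077477,
       -0.00125897]), 'joint_torque': array([-1.89569248e-03, -5.44590175e+01, -2.73678982e+01,  6.42907410e-02,
        2.23574118e-02, -7.05519483e-05]), 'ee_pos': array([219.83528388, 584.43225469, 198.00909991]), 'orientation': array([-1.5538106 ,  0.28254511, -0.282158  ]), 'ft_force': array([-0.06737063,  0.2008614 ,  0.17067201]), 'moment': array([ 0.02742454, -0.02400143, -0.02044308]), 'width': 87.6765153955519}
scene [[366.21677929   0.         323.06775356]
 [  0.         366.21677929 198.62496195]
 [  0.           0.           1.        ]] [ 1.04175138  2.49991334 -0.98157396] [ 361.69218488 -209.41456996 1237.20431284]
top [[428.3727552    0.         324.50443917]
 [  0.         428.3727552  196.78276363]
 [  0.           0.           1.        ]] [ 2.19446471 -2.17552551  0.07673517] [  22.70831821  546.44318708 1297.90996262]
wrist [[339.26924915   0.         324.10358796]
 [  0.         339.26924915 200.35839278]
 [  0.           0.           1.        ]] [-2.36296371 -1.63758586 -0.25512803] [-625.75136293  -36.80138062  391.99148746]
```

View pics/scene0.png

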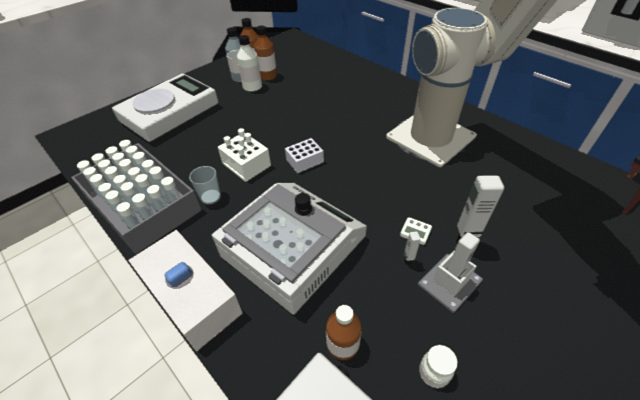

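View pics/top0.png

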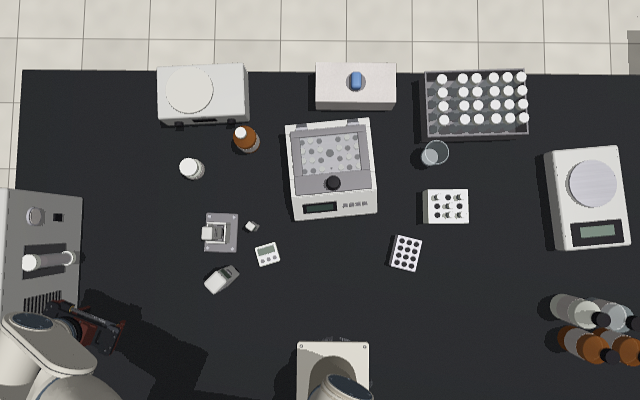

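View pics/wrist0.png

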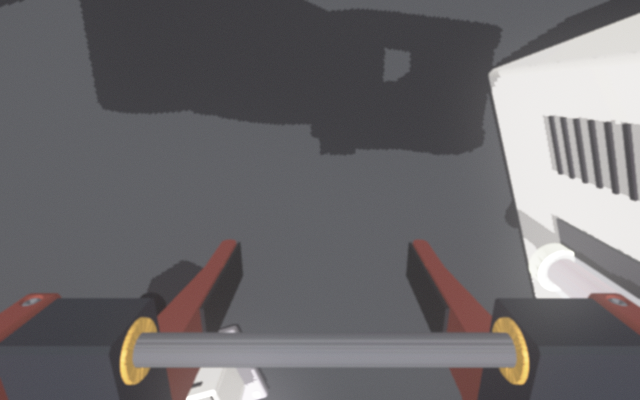

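The scene and top views show the heater at top (333,165) with its knob at (333,183). The holder with the standing thermometer is at about (215,232). A bigger lookalike is at (222,278) and a small one at (251,226). Next I'll zoom in for measurement.

```bash
cat > h.py <<'E'
import numpy as np, cv2
from scipy.spatial.transform import Rotation as R
from workcell import ctrl
def cam(n):
    im=ctrl.get_image(n); return im
def proj(im,P):
    p,_=cv2.projectPoints(np.atleast_2d(np.array(P,float)),np.array(im["rvec"],float),np.array(im["tvec"],float),np.array(im["intrinsics"]),None)
    return p[:,0]
def ray(im,uv):
    Rm=cv2.Rodrigues(np.array(im["rvec"],float))[0]; t=np.array(im["tvec"],float).ravel()
    d=Rm.T@np.linalg.inv(im["intrinsics"])@np.array([uv[0],uv[1],1.0]); c=-Rm.T@t
    return c,d
def atz(im,uv,z):
    c,d=ray(im,uv); return c+d*(z-c[2])/d[2]
def tri(obs):
    A=[];b=[]
    for im,uv in obs:
        c,d=ray(im,uv); d=d/np.linalg.norm(d); M=np.eye(3)-np.outer(d,d); A.append(M); b.append(M@c)
    return np.linalg.lstsq(np.vstack(A),np.hstack(b),rcond=None)[0]
def crop(im,x0,y0,x1,y1,k,fn):
    c=im["pixels"][y0:y1,x0:x1]
    cv2.imwrite("pics/"+fn,cv2.resize(c,None,fx=k,fy=k,interpolation=cv2.INTER_CUBIC))
E
python3 - <<'E'
from h import *
import pickle
t=cam("top"); s=cam("scene")
pickle.dump((t,s),open("im0.pkl","wb"))
crop(t,275,105,395,225,5,"t_heat.png")
crop(t,190,200,290,300,6,"t_hold.png")
crop(s,205,170,375,310,4,"s_heat.png")
crop(s,390,165,520,315,4,"s_hold.png")
E
```

```text
(no output)
```

View pics/t_heat.png

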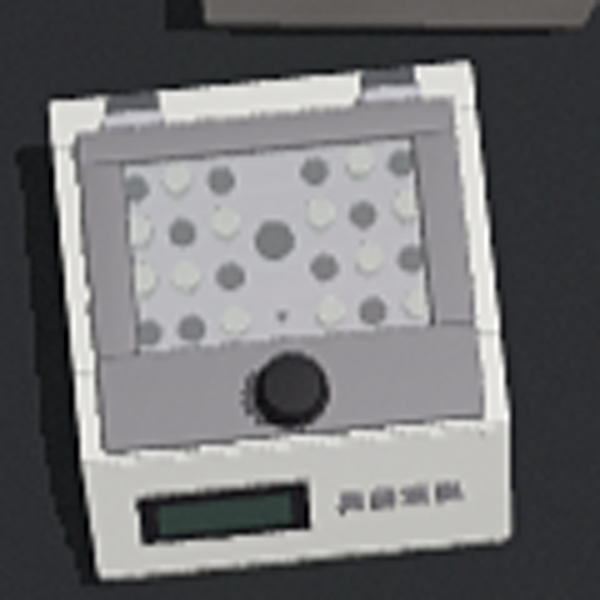

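View pics/t_hold.png

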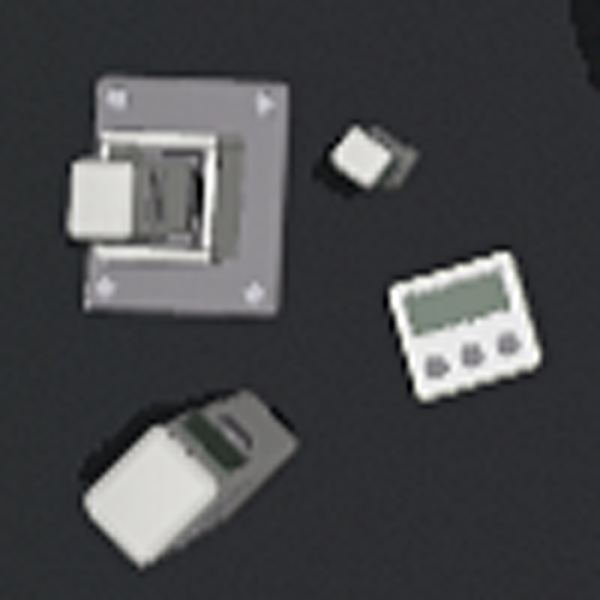

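View pics/s_heat.png

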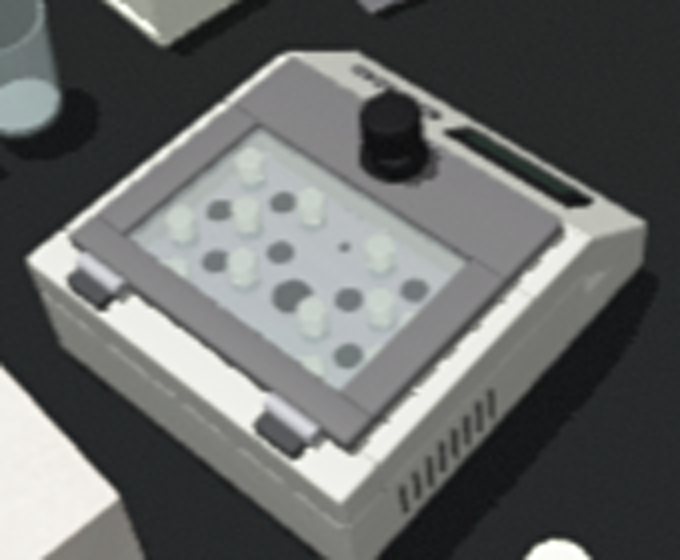

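View pics/s_hold.png

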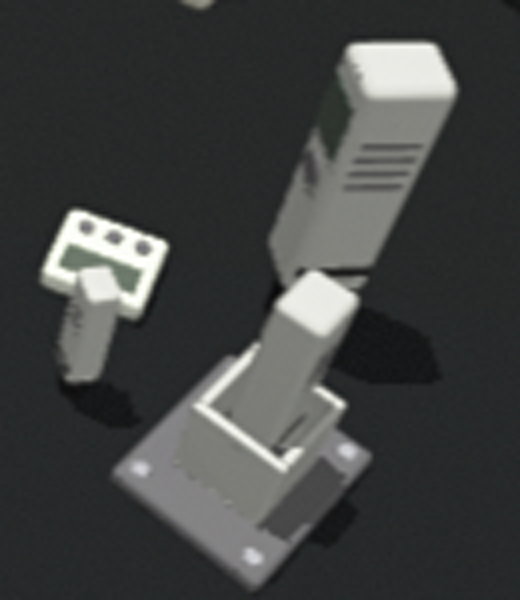

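```bash
cat > fit.py <<'E'
from h import *
import pickle
from scipy.optimize import least_squares
t,s=pickle.load(open("im0.pkl","rb"))
def px(x0,y0,k,X,Y): return np.array([x0+(X+.5)/k-.5, y0+(Y+.5)/k-.5])
def fit(kp,p0):
    # kp: (im, local, uv)
    def loc2w(p,l):
        c,sn=np.cos(p[2]),np.sin(p[2]); return np.array([p[0]+c*l[0]-sn*l[1],p[1]+sn*l[0]+c*l[1],l[2]])
    def res(p):
        return np.concatenate([proj(im,loc2w(p,l))[0]-uv for im,l,uv in kp])
    r=least_squares(res,p0,loss='soft_l1',f_scale=0.7)
    print(r.x, np.round(r.fun.reshape(-1,2),1).tolist()); return r.x
T=lambda X,Y:px(275,105,5,X,Y); S=lambda X,Y:px(205,170,4,X,Y)
kp=[(t,(140,125,100),T(50,100)),(t,(140,-125,100),T(472,62)),(t,(-70,110,112),T(103,452)),(t,(-70,-110,112),T(482,417)),
 (t,(50,0,72),T(274,240)),(t,(-45,0,152),T(292,388)),
 (s,(50,0,72),S(292,296)),(s,(-45,0,152),S(390,107)),(s,(140,-125,100),S(30,262)),(s,(140,125,100),S(347,503)),(s,(-70,110,112),S(562,230))]
for i in (t,s): print([round(float(v)) for v in ray(i,(320,200))[0]])
a=fit(kp,[600,0,0])
a1=fit(kp[:6],[600,0,0]); a2=fit(kp[6:],[600,0,0])
T=lambda X,Y:px(190,200,6,X,Y); S=lambda X,Y:px(390,165,4,X,Y)
kh=[(t,(60,50,14),T(98,75)),(t,(60,-50,14),T(290,82)),(t,(-60,50,14),T(85,310)),(t,(-60,-50,14),T(277,317)),
 (t,(31,-29,76),T(214,134)),(t,(-31,-29,76),T(209,263)),
 (s,(60,50,14),S(252,588)),(s,(-60,50,14),S(372,457)),(s,(60,-50,14),S(113,472)),
 (s,(31,29,76),S(287,468)),(s,(-31,29,76),S(345,405)),(s,(31,-29,76),S(196,405)),]
b=fit(kh,[450,300,0]); fit(kh[:6],b); fit(kh[6:],b)
print("therm top",tri([(t,T(102,200)),(s,S(318,303))]),atz(t,T(102,200),174),atz(s,S(318,303),174))
E
python3 fit.py
```

```text
[453, 26, 1333]
[944, 457, 778]
[6.23868061e+02 9.37271180e+00 1.04801138e-01] [[-0.9, 0.3], [-0.2, -0.2], [-0.1, 0.4], [0.6, 0.1], [-0.2, 0.2], [-0.2, -0.6], [0.1, -0.0], [0.1, 0.9], [-1.5, -1.1], [-1.6, 0.2], [1.0, -2.8]]
[6.24058762e+02 9.05229789e+00 9.84372966e-02] [[-0.5, -0.1], [0.3, -0.0], [-0.2, 0.2], [0.6, 0.3], [0.0, 0.2], [-0.2, -0.6]]
[6.23739339e+02 9.40064368e+00 1.18777541e-01] [[0.3, 0.1], [-0.0, 0.8], [-1.5, -0.2], [-0.2, 0.1], [1.1, -3.4]]
[ 4.35444160e+02  3.46378114e+02 -3.04434694e-02] [[-0.7, -0.2], [-0.3, -0.1], [-0.9, -0.2], [-0.2, -0.1], [0.4, 0.1], [0.1, -0.1], [1.5, -0.3], [0.7, -1.0], [-0.8, -0.7], [-0.9, 1.1], [0.4, -0.5], [-1.0, -0.1]]
[ 4.35038399e+02  3.45553376e+02 -2.77417343e-02] [[-0.5, -0.1], [-0.1, -0.1], [-0.5, -0.1], [0.1, -0.0], [0.6, 0.2], [0.4, -0.0]]
[ 4.35859981e+02  3.46991050e+02 -3.64270581e-02] [[1.4, 0.0], [0.9, -0.5], [-0.7, -0.6], [-0.8, 1.4], [0.6, -0.1], [-0.9, 0.1]]
therm top [434.42137662 346.3471953  169.39373584] [434.79180974 344.50640152 174.        ] [437.85683377 347.68524613 174.        ]
```

```bash
cat > plan.py <<'E'
from h import *
H=np.array([624,9.2,0]);YAW=0.10
Rh=R.from_rotvec([0,0,YAW])
def h2w(l): return H+Rh.apply(l)
HO=np.array([435.2,345.8,0]);HY=-0.03
GR=-11.0 # grasp pt along approach relative to TCP
def tool(appr,jaw):
    y=np.array(appr,float);y/=np.linalg.norm(y);z=np.array(jaw,float);z-=y*(y@z);z/=np.linalg.norm(z)
    return R.from_matrix(np.column_stack([np.cross(y,z),y,z]))
def delta(p1,R1,cmd=None):
    o=ctrl.get_obs(); p0,R0=(o["ee_pos"],R.from_rotvec(o["orientation"])) if cmd is None else cmd
    best=None
    for Rr in (R1,R1*R.from_rotvec([0,np.pi,0])):
        r=(Rr*R0.inv()).as_rotvec()
        if best is None or np.linalg.norm(r)<np.linalg.norm(best): best=r
    return np.round(np.array(p1)-p0,1),np.round(best,3)
def tcp_for_grasp(g,appr):
    a=np.array(appr,float);a/=np.linalg.norm(a); return np.array(g)+11*a
E
python3 - <<'E'
from plan import *
o=ctrl.get_obs();R0=R.from_rotvec(o["orientation"]);print(R0.as_matrix().round(3))
g=h2w([-45,0,139]);print(g)
for yaw in (YAW-.72,YAW,YAW+0.72,YAW+np.pi/2-.72):
    jaw=[-np.sin(yaw),np.cos(yaw),0]
    print(yaw,delta(tcp_for_grasp(g,[0,0,-1]),tool([0,0,-1],jaw)))
E
```

```text
[[ 0.936 -0.     0.352]
 [-0.352 -0.001  0.936]
 [-0.    -1.    -0.001]]
[579.22481256   4.70749625 139.        ]
-0.62 (array([ 359.3, -580. ,  -70.4]), array([ 0.001, -0.   , -0.26 ]))
0.1 (array([ 359.3, -580. ,  -70.4]), array([ 0.001, -0.   ,  0.46 ]))
0.82 (array([ 359.3, -580. ,  -70.4]), array([1.00e-03, 0.00e+00, 1.18e+00]))
0.9507963267948967 (array([ 359.3, -580. ,  -70.4]), array([1.000e-03, 0.000e+00, 1.311e+00]))
```

```bash
python3 -m creep '[{"tz":60},{"tz":120},{"tx":359,"ty":-580,"tz":120,"rz":-1.92},{"tx":359,"ty":-580,"tz":120,"rz":-1.92},{"tx":359,"ty":-580,"tz":120,"rz":-1.92},{"tx":359,"ty":-580,"tz":120,"rz":-1.92},{"tx":359,"ty":-580,"tz":120,"rz":-1.92},{"tx":359,"ty":-580,"tz":120,"rz":-1.92},{"tx":359,"ty":-580,"tz":120,"rz":-1.92},{"tx":359,"ty":-580,"tz":120,"rz":-1.92}]'; python3 - <<'E'
from plan import *
o=ctrl.get_obs();print(o["qpos"].round(4),o["ee_pos"],o["ft_force"])
E
```

```text
[ 1.192   0.4235  1.6302  0.      1.0886 -0.019 ] [219.93768529 584.74426653 198.41314188] [ 0.28296831  0.47849513 -0.00194006]schema error: expected keys tx, ty, tz, rx, ry, rz, fingers
```

```bash
python3 -m creep '[{"tx":0,"ty":0,"tz":60,"rx":0,"ry":0,"rz":0,"fingers":0},{"tx":0,"ty":0,"tz":120,"rx":0,"ry":0,"rz":0,"fingers":0},{"tx":359,"ty":-580,"tz":120,"rx":0,"ry":0,"rz":-1.92,"fingers":0},{"tx":359,"ty":-580,"tz":120,"rx":0,"ry":0,"rz":-1.92,"fingers":0},{"tx":359,"ty":-580,"tz":120,"rx":0,"ry":0,"rz":-1.92,"fingers":0},{"tx":359,"ty":-580,"tz":120,"rx":0,"ry":0,"rz":-1.92,"fingers":0},{"tx":359,"ty":-580,"tz":120,"rx":0,"ry":0,"rz":-1.92,"fingers":0},{"tx":359,"ty":-580,"tz":120,"rx":0,"ry":0,"rz":-1.92,"fingers":0},{"tx":359,"ty":-580,"tz":120,"rx":0,"ry":0,"rz":-1.92,"fingers":0},{"tx":359,"ty":-580,"tz":120,"rx":0,"ry":0,"rz":-1.92,"fingers":0}]'; python3 - <<'E'
from plan import *
o=ctrl.get_obs();print(o["t"],o["qpos"].round(4),o["ee_pos"],o["ft_force"])
E
```

```text
t: 1.5
ee_pos: [484.0, 157.9, 319.0]
orientation: [-1.054, 1.423, -1.423]
ft_force: [1.1, -0.2, 0.3]
width: 88.1
1.5 [2.9200e-01 1.2300e-01 1.7509e+00 1.0000e-04 1.2670e+00 5.8720e-01] [483.95626283 157.94867803 318.99563102] [ 1.11347166 -0.15856027  0.31113857]
```

```bash
python3 - <<'E'
from plan import *
g=h2w([-45,0,139]);yaw=-2.28
print(delta(tcp_for_grasp(g,[0,0,-1]),tool([0,0,-1],[-np.sin(yaw),np.cos(yaw),0])))
E
```

```text
(array([  95.3, -153.2, -191. ]), array([-0.   ,  0.001, -0.414]))
```

```bash
python3 -m creep '[{"tx":95.3,"ty":-153.2,"tz":-100,"rx":0,"ry":0,"rz":-0.414,"fingers":0},{"tx":95.3,"ty":-153.2,"tz":-100,"rx":0,"ry":0,"rz":-0.414,"fingers":0},{"tx":95.3,"ty":-153.2,"tz":-100,"rx":0,"ry":0,"rz":-0.414,"fingers":0},{"tx":95.3,"ty":-153.2,"tz":-100,"rx":0,"ry":0,"rz":-0.414,"fingers":0},{"tx":95.3,"ty":-153.2,"tz":-100,"rx":0,"ry":0,"rz":-0.414,"fingers":0}]'; python3 - <<'E'
from plan import *
import pickle
o=ctrl.get_obs();print(o["t"],o["qpos"].round(4),o["ee_pos"],o["ft_force"])
g=h2w([-45,0,139]);yaw=-2.28
print(delta(tcp_for_grasp(g,[0,0,-1]),tool([0,0,-1],[-np.sin(yaw),np.cos(yaw),0])))
w=cam("wrist");cv2.imwrite("pics/w1.png",w["pixels"]);pickle.dump(w,open("w1.pkl","wb"))
print(proj(w,[h2w([-45,0,152]),h2w([-45,0,139]),h2w([-70,110,112]),h2w([-70,-110,112])]))
E
```

```text
t: 2.12
ee_pos: [578.2, 6.2, 218.1]
orientation: [-0.791, 1.708, -1.706]
ft_force: [0.1, 1.0, 0.5]
width: 88.1
2.125 [-1.0100e-02  3.3380e-01  1.7174e+00  3.0000e-04  1.0922e+00  6.9400e-01] [578.19639634   6.16369258 218.07481681] [0.14922113 0.9565515  0.50883239]
(array([  1. ,  -1.5, -90.1]), array([-0.   , -0.002, -0.005]))
[[327.79862433 206.61235722]
 [327.67193715 201.47499077]
 [213.37294389 125.76679218]
 [390.10654604 284.37329233]]
```

View pics/w1.png

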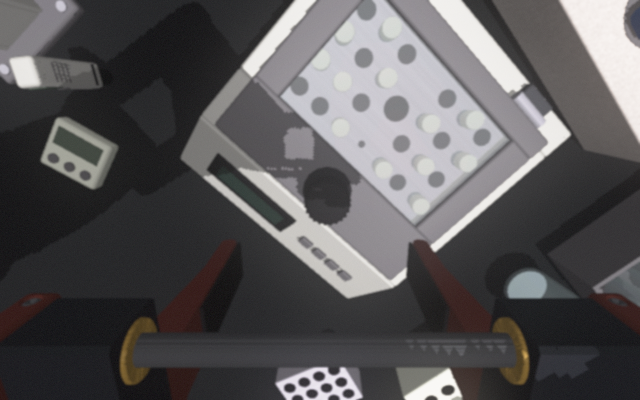

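```bash
python3 - <<'E'
from plan import *
import pickle
w=pickle.load(open("w1.pkl","rb"))
im=dict(w);p=w["pixels"].copy()
def L(a,b,c): 
    q=proj(w,[h2w(a),h2w(b)]).round().astype(int); cv2.line(p,q[0].tolist(),q[1].tolist(),c,1)
for a,b in [((-70,110,112),(-70,-110,112)),((-70,110,112),(122,110,112)),((-70,-110,112),(122,-110,112)),((140,125,100),(140,-125,100))]: L(a,b,(0,0,255))
for z,c in ((152,(0,255,0)),(112,(255,0,0))):
    for k in range(24):
        q=proj(w,[h2w([-45+18*np.cos(k*.2618),18*np.sin(k*.2618),z])])[0].round().astype(int);cv2.circle(p,q.tolist(),1,c,-1)
for k in range(24):
    q=proj(w,[h2w([50+12*np.cos(k*.2618),12*np.sin(k*.2618),72])])[0].round().astype(int);cv2.circle(p,q.tolist(),1,(0,255,255),-1)
print(ray(w,(320,200))[0])
im["pixels"]=p; crop(im,170,0,590,310,1.9,"w1o.png")
t,s=pickle.load(open("im0.pkl","rb"))
E
```

```text
[633.33280068  72.07461369 403.84751236]
```

View pics/w1o.png

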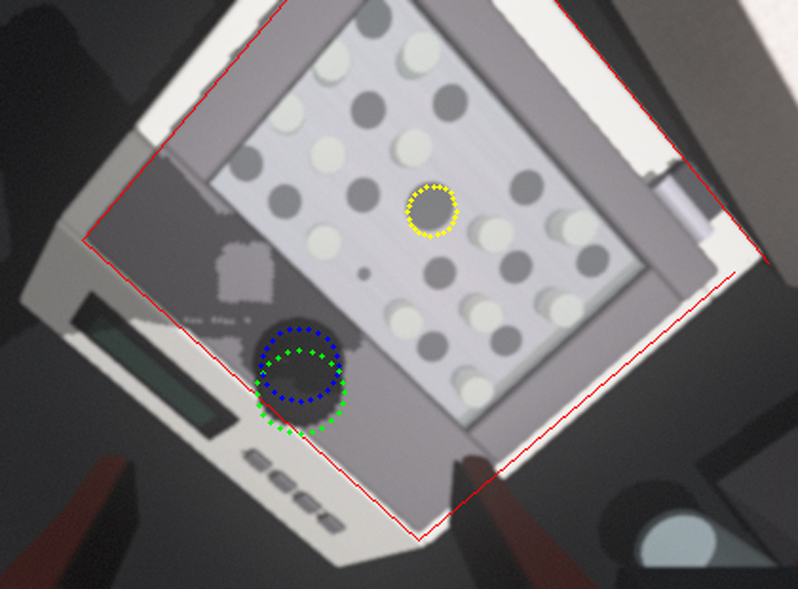

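Overlay check: the predicted knob circles fall on the knob (image about (326,195)) to within 3 px or so, and the spot matches exactly. I'll descend and grip.

```bash
python3 -m creep '[{"tx":1,"ty":-1.5,"tz":-50,"rx":0,"ry":0,"rz":0,"fingers":0},{"tx":1,"ty":-1.5,"tz":-88,"rx":0,"ry":0,"rz":0,"fingers":0},{"tx":1,"ty":-1.5,"tz":-88,"rx":0,"ry":0,"rz":0,"fingers":60},{"tx":1,"ty":-1.5,"tz":-88,"rx":0,"ry":0,"rz":0,"fingers":255},{"tx":1,"ty":-1.5,"tz":-88,"rx":0,"ry":0,"rz":0,"fingers":255},{"tx":1,"ty":-1.5,"tz":-88,"rx":0,"ry":0,"rz":0,"fingers":255},{"tx":1,"ty":-1.5,"tz":-88,"rx":0,"ry":0,"rz":0,"fingers":255}]'; python3 - <<'E'
from plan import *
o=ctrl.get_obs();print(o["t"],o["qpos"].round(4),o["ee_pos"],o["ft_force"],o["moment"],o["width"])
E
```

```text
t: 3.05
ee_pos: [579.8, 5.1, 131.5]
orientation: [-0.789, 1.705, -1.706]
ft_force: [-0.8, 0.3, -0.1]
width: 41.6
3.05 [-0.0118  0.4429  1.7809  0.      0.9167  0.6913] [579.80439321   5.08960791 131.46364257] [-0.76878526  0.34050349 -0.08204288] [-0.0536756   0.07883097 -0.00514389] 41.58525450604179
```

```bash
python3 -m creep '[{"tx":0,"ty":0,"tz":0,"rx":0,"ry":0,"rz":0,"fingers":255},{"tx":0,"ty":0,"tz":0,"rx":0,"ry":0,"rz":0,"fingers":255},{"tx":0,"ty":0,"tz":0,"rx":0,"ry":0,"rz":0,"fingers":255}]';python3 -m creep '[{"tx":0,"ty":0,"tz":3,"rx":0,"ry":0,"rz":0,"fingers":255},{"tx":0,"ty":0,"tz":6,"rx":0,"ry":0,"rz":0,"fingers":255},{"tx":0,"ty":0,"tz":6,"rx":0,"ry":0,"rz":0,"fingers":255}]'; python3 - <<'E'
from plan import *
o=ctrl.get_obs();print(o["t"],o["qpos"].round(4),o["ee_pos"],o["ft_force"],o["moment"],o["width"])
E
```

```text
t: 3.42
ee_pos: [579.4, 5.1, 130.7]
orientation: [-0.79, 1.706, -1.705]
ft_force: [0.9, 0.3, 0.9]
width: 11.4
t: 3.8
ee_pos: [579.8, 5.1, 137.2]
orientation: [-0.789, 1.705, -1.705]
ft_force: [0.1, -0.7, -0.6]
width: 0.3
3.8 [-0.0117  0.4351  1.7773 -0.      0.9284  0.6913] [579.76865004   5.1174502  137.1939095 ] [ 0.09797437 -0.66180965 -0.56228615] [-0.04996446  0.0983703  -0.0093899 ] 0.30227582433770983
```

```bash
python3 - <<'E'
from plan import *
for n in ("scene","top","wrist"):
    w=cam(n)
    if n=="scene": crop(w,205,120,375,310,3,"s2.png")
    elif n=="top": crop(w,265,95,405,225,4,"t2.png")
    else: cv2.imwrite("pics/w2.png",w["pixels"])
E
```

```text
(no output)
```

View pics/s2.png

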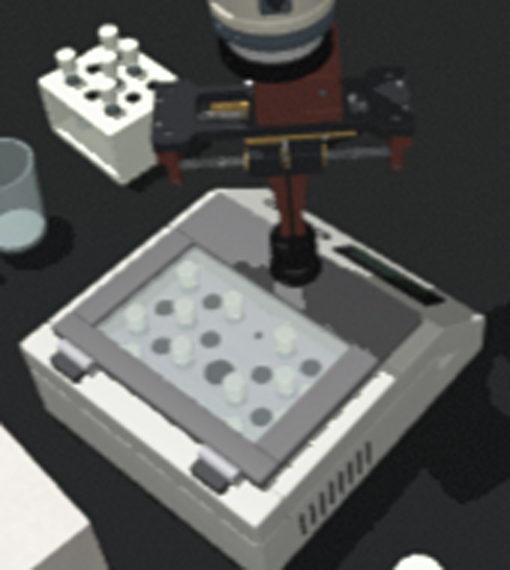

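View pics/w2.png

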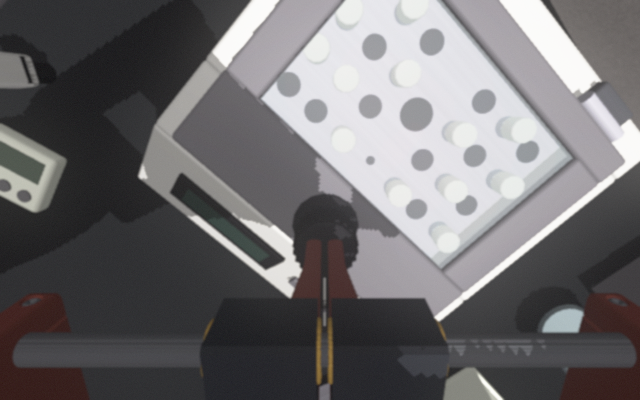

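View pics/t2.png

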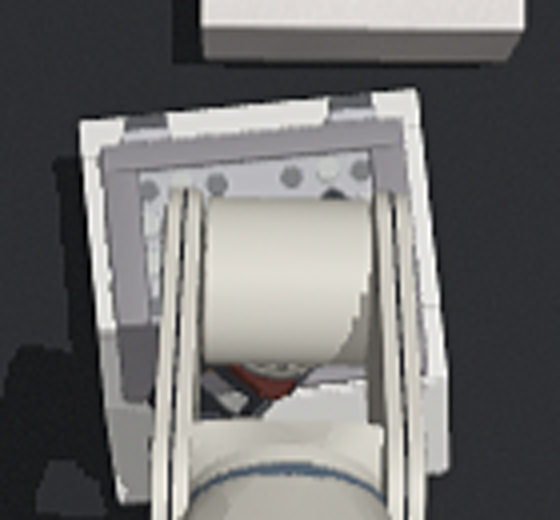

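```bash
python3 - <<'E'
from plan import *
o=ctrl.get_obs();p=o["ee_pos"];Rm=R.from_rotvec(o["orientation"]).as_matrix();y=Rm[:,1];print(Rm.round(3),p, o["t"])
w=cam("wrist");s=cam("scene")
import pickle; pickle.dump((w,s),open("w2.pkl","wb"))
for n,im in(("w",w),("s",s)):
    print(n,proj(im,[p+8*y,p,p-11*y,p-60*y,h2w([-45,0,152]),h2w([-45,0,112])]).round(1).tolist())
c,d=ray(w,(320,200));print(c,d)
crop(w,240,150,410,300,4,"w2z.png");crop(s,270,160,330,230,9,"s2z.png")
E
```

```text
[[-0.647  0.     0.763]
 [-0.763  0.    -0.647]
 [-0.    -1.     0.   ]] [579.46177232   5.14180928 136.80091055] 3.95
w [[325.8, 236.3], [325.8, 241.7], [325.9, 249.9], [326.3, 300.6], [326.1, 254.0], [325.8, 226.7]]
s [[302.9, 204.1], [302.7, 201.8], [302.4, 198.7], [301.1, 183.9], [302.3, 197.3], [303.3, 208.6]]
[634.1836714   71.16384697 322.62377378] [-0.20687925 -0.22456886 -0.95232201]
```

View pics/w2z.png

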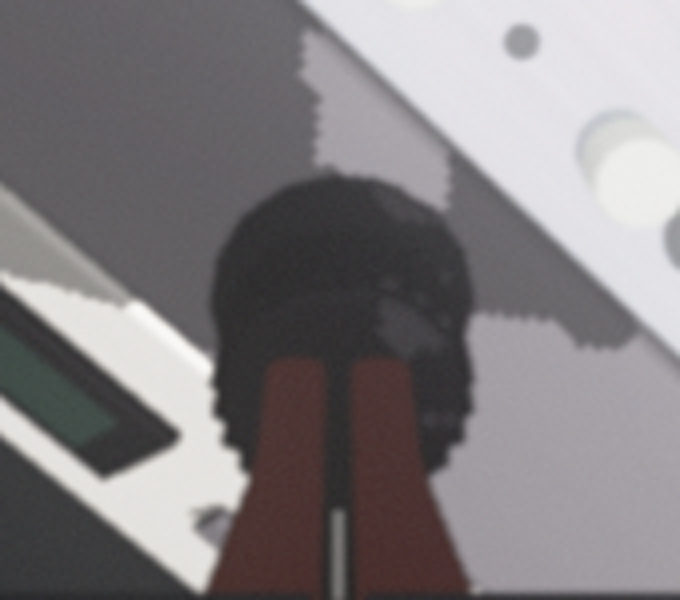

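View pics/s2z.png

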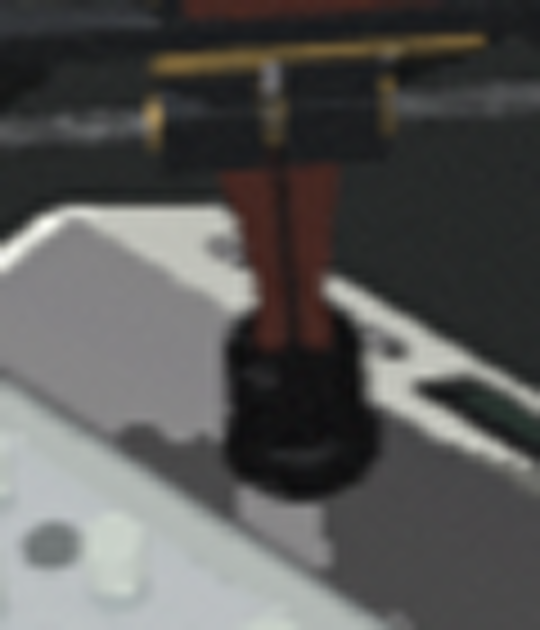

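```bash
python3 - <<'E'
from plan import *
import pickle
w,s=pickle.load(open("w2.pkl","rb"))
e=np.array([.647,.763,0]);k=h2w([-45,0,0])
p=np.array([579.5,5.1,0])
for d in (-30,-20,-10,0,5,10,20):
  for z in (129,140,152):
    q=p+e*d+[0,0,z]; a=proj(w,q)[0];b=proj(s,q)[0]
    print(d,z,"wcrop",((a-[240,150])*4).round(0),"scrop",((b-[270,160])*9).round(0))
for im,x0,y0,x1,y1,kk,fn in((w,240,150,410,300,4,"w2o.png"),(s,270,160,330,230,9,"s2o.png")):
    c=cv2.resize(im["pixels"][y0:y1,x0:x1],None,fx=kk,fy=kk,interpolation=cv2.INTER_CUBIC)
    c=cv2.convertScaleAbs(c,alpha=2.2,beta=20)
    for z,col in((152,(0,255,0)),(126,(0,255,255)),(112,(255,80,80))):
        q=[k+[18*np.cos(a),18*np.sin(a),z] for a in np.linspace(0,2*np.pi,60)]
        for u in ((proj(im,q)-[x0,y0])*kk).round().astype(int): cv2.circle(c,u.tolist(),1,col,-1)
    cv2.imwrite("pics/"+fn,c)
E
```

```text
-30 129 wcrop [343. 516.] scrop [291. 313.]
-30 140 wcrop [343. 554.] scrop [289. 285.]
-30 152 wcrop [343. 599.] scrop [286. 254.]
-20 129 wcrop [343. 461.] scrop [293. 341.]
-20 140 wcrop [343. 496.] scrop [290. 313.]
-20 152 wcrop [344. 539.] scrop [287. 281.]
-10 129 wcrop [343. 404.] scrop [294. 368.]
-10 140 wcrop [343. 437.] scrop [292. 340.]
-10 152 wcrop [344. 477.] scrop [289. 309.]
0 129 wcrop [343. 346.] scrop [296. 396.]
0 140 wcrop [344. 376.] scrop [293. 368.]
0 152 wcrop [344. 413.] scrop [291. 337.]
5 129 wcrop [343. 316.] scrop [297. 410.]
5 140 wcrop [344. 345.] scrop [294. 382.]
5 152 wcrop [344. 380.] scrop [291. 351.]
10 129 wcrop [344. 285.] scrop [297. 425.]
10 140 wcrop [344. 313.] scrop [295. 397.]
10 152 wcrop [344. 347.] scrop [292. 366.]
20 129 wcrop [344. 224.] scrop [299. 454.]
20 140 wcrop [344. 248.] scrop [297. 426.]
20 152 wcrop [344. 279.] scrop [294. 395.]
```

View pics/w2o.png

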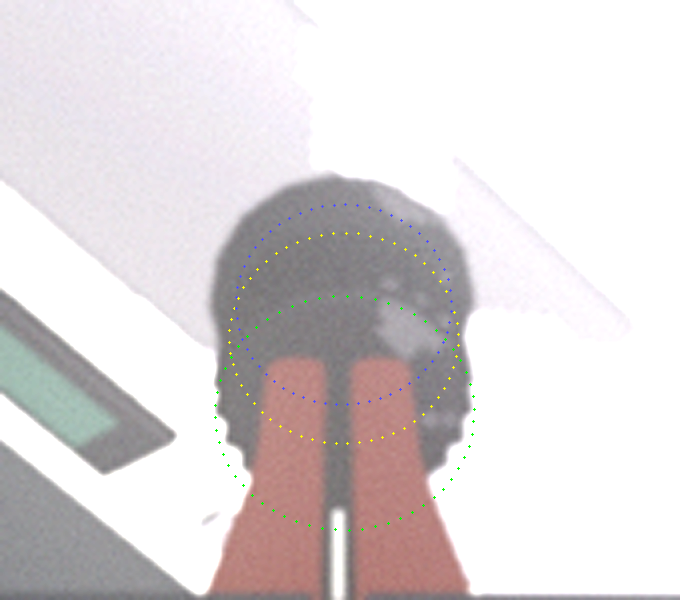

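View pics/s2o.png

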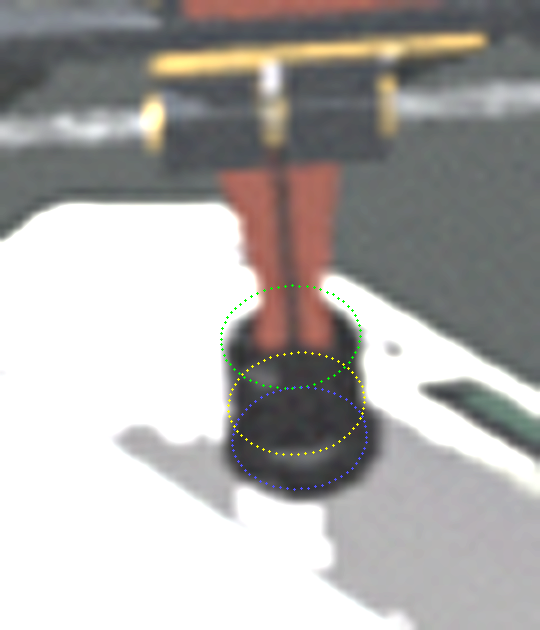

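```bash
python3 - <<'E'
from workcell import ctrl
print([a for a in dir(ctrl) if not a.startswith('_')], ctrl.tips_ahead)
E
```

```text
['Unreachable', 'close_job', 'get_image', 'get_obs', 'tips_ahead'] 8.0
```

```bash
python3 - <<'E'
from plan import *
import pickle
w,s=pickle.load(open("w2.pkl","rb"))
P=tri([(w,(324.4,239.2)),(s,(302.4,198.8))]);print(P,proj(w,P),proj(s,P))
# finger width change/collar: dark carriage bottom edge  wrist (326,~298) ; scene (280,165)crop
P=tri([(w,(324.4,298)),(s,(270+280/9,160+163/9))]);print(P)
t0,s0=pickle.load(open("im0.pkl","rb"))
E
```

```text
[587.25935632  15.20113651 161.24288191] [[324.98062719 239.17126428]] [[302.53121053 198.7843713 ]]
[603.02036165  35.16601637 251.78631881]
```

```bash
python3 -m creep '[{"tx":0,"ty":0,"tz":-4,"rx":0,"ry":0,"rz":0,"fingers":255},{"tx":0,"ty":0,"tz":-6,"rx":0,"ry":0,"rz":0,"fingers":255},{"tx":0,"ty":0,"tz":-6,"rx":0,"ry":0,"rz":0,"fingers":255}]';python3 -m creep '[{"tx":0,"ty":0,"tz":-1.5,"rx":0,"ry":0,"rz":0,"fingers":255},{"tx":0,"ty":0,"tz":-1.5,"rx":0,"ry":0,"rz":0,"fingers":255}]';python3 -m creep '[{"tx":0,"ty":0,"tz":-1.5,"rx":0,"ry":0,"rz":0,"fingers":255},{"tx":0,"ty":0,"tz":-1.5,"rx":0,"ry":0,"rz":0,"fingers":255}]'
```

```text
t: 4.42
ee_pos: [579.2, 5.1, 130.4]
orientation: [-0.791, 1.706, -1.705]
ft_force: [0.6, -0.1, 0.2]
width: 0.5
t: 4.68
ee_pos: [579.4, 5.1, 129.2]
orientation: [-0.79, 1.706, -1.705]
ft_force: [-0.1, -0.1, -0.4]
width: 0.8
t: 4.92
ee_pos: [579.6, 5.1, 128.0]
orientation: [-0.79, 1.705, -1.705]
ft_force: [-1.1, -0.5, 1.4]
width: 0.8
```

```bash
python3 -m creep '[{"tx":0,"ty":0,"tz":-2,"rx":0,"ry":0,"rz":0,"fingers":255},{"tx":0,"ty":0,"tz":-2,"rx":0,"ry":0,"rz":0,"fingers":255}]';python3 -m creep '[{"tx":0,"ty":0,"tz":-2,"rx":0,"ry":0,"rz":0,"fingers":255},{"tx":0,"ty":0,"tz":-2,"rx":0,"ry":0,"rz":0,"fingers":255}]'; python3 - <<'E'
from plan import *
w=cam("wrist");s=cam("scene")
crop(w,240,150,410,300,4,"w3z.png");crop(s,270,160,330,230,9,"s3z.png")
E
```

```text
t: 5.18
ee_pos: [579.4, 5.1, 126.7]
orientation: [-0.79, 1.705, -1.705]
ft_force: [-3.3, -0.1, 10.6]
width: 0.6
t: 5.42
ee_pos: [579.3, 5.1, 125.5]
orientation: [-0.79, 1.705, -1.705]
ft_force: [-7.9, -0.3, 17.8]
width: 0.5
```

View pics/w3z.png

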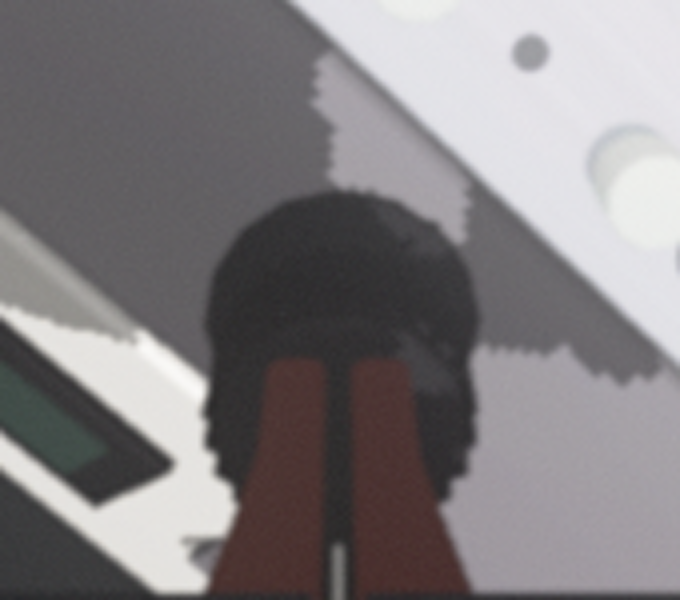

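View pics/s3z.png

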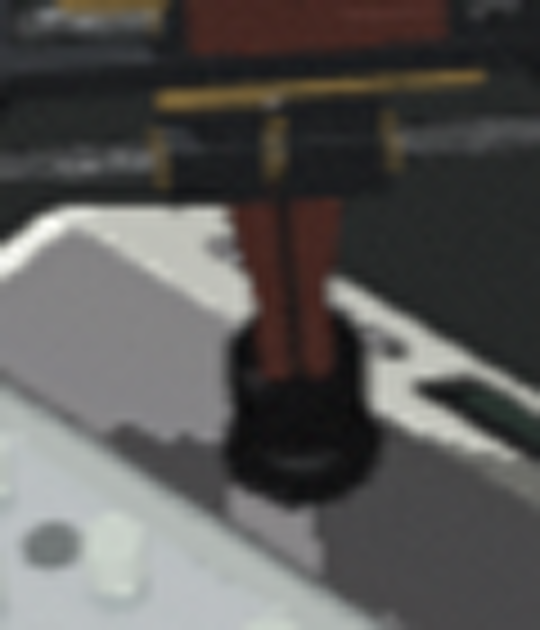

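The closed fingertips meet the knob's top (z=152) at ee z≈127.5, and both pictures show them resting on it. So the tips really end about 24.5 mm behind the reported TCP, not 8 mm ahead. I'll raise, open and go lower accordingly.

```bash
python3 -m creep '[{"tx":1.5,"ty":2,"tz":6,"rx":0,"ry":0,"rz":0,"fingers":60},{"tx":1.5,"ty":2,"tz":6,"rx":0,"ry":0,"rz":0,"fingers":60},{"tx":1.5,"ty":2,"tz":6,"rx":0,"ry":0,"rz":0,"fingers":60},{"tx":1.5,"ty":2,"tz":6,"rx":0,"ry":0,"rz":0,"fingers":60},{"tx":1.5,"ty":2,"tz":6,"rx":0,"ry":0,"rz":0,"fingers":60},{"tx":1.5,"ty":2,"tz":6,"rx":0,"ry":0,"rz":0,"fingers":60},{"tx":1.5,"ty":2,"tz":-10,"rx":0,"ry":0,"rz":0,"fingers":60},{"tx":1.5,"ty":2,"tz":-10,"rx":0,"ry":0,"rz":0,"fingers":60}]'
```

```text
t: 6.52
ee_pos: [579.6, 7.1, 112.0]
orientation: [-0.793, 1.707, -1.705]
ft_force: [0.2, -0.1, 1.3]
width: 66.9
```

```bash
python3 -m creep '[{"tx":0,"ty":0,"tz":-8,"rx":0,"ry":0,"rz":0,"fingers":255},{"tx":0,"ty":0,"tz":-16,"rx":0,"ry":0,"rz":0,"fingers":255},{"tx":0,"ty":0,"tz":-16,"rx":0,"ry":0,"rz":0,"fingers":255},{"tx":0,"ty":0,"tz":-16,"rx":0,"ry":0,"rz":0,"fingers":255},{"tx":0,"ty":0,"tz":-16,"rx":0,"ry":0,"rz":0,"fingers":255}]'
```

```text
t: 7.15
ee_pos: [581.3, 6.7, 97.8]
orientation: [-0.79, 1.705, -1.706]
ft_force: [2.3, -3.3, -4.0]
width: 35.5
```

Gripped (35.5 mm). Now a small test lift.

```bash
python3 -m creep '[{"tx":0,"ty":0,"tz":2,"rx":0,"ry":0,"rz":0,"fingers":255},{"tx":0,"ty":0,"tz":4,"rx":0,"ry":0,"rz":0,"fingers":255},{"tx":0,"ty":0,"tz":5,"rx":0,"ry":0,"rz":0,"fingers":255},{"tx":0,"ty":0,"tz":5,"rx":0,"ry":0,"rz":0,"fingers":255}]'
```

```text
t: 7.65
ee_pos: [582.0, 6.8, 102.9]
orientation: [-0.788, 1.704, -1.706]
ft_force: [5.7, -3.9, -7.3]
width: 35.5
```

```bash
python3 -m creep '[{"tx":0,"ty":0,"tz":2,"rx":0,"ry":0,"rz":0,"fingers":255},{"tx":0,"ty":0,"tz":4,"rx":0,"ry":0,"rz":0,"fingers":255},{"tx":0,"ty":0,"tz":4,"rx":0,"ry":0,"rz":0,"fingers":255}]'; python3 - <<'E'
from plan import *
o=ctrl.get_obs();print(o["qpos"],o["moment"])
E
```

```text
t: 8.02
ee_pos: [582.9, 7.0, 107.2]
orientation: [-0.787, 1.703, -1.706]
ft_force: [8.8, -3.5, -7.2]
width: 35.4
[-8.43939217e-03  4.79904245e-01  1.78916165e+00 -9.02553888e-05
  8.68890571e-01  6.94678327e-01] [-0.22922444 -0.584498    0.0183096 ]
```

```bash
python3 - <<'E'
from plan import *
s=cam("scene");crop(s,205,170,375,310,4,"s4.png")
E
```

```text
(no output)
```

View pics/s4.png

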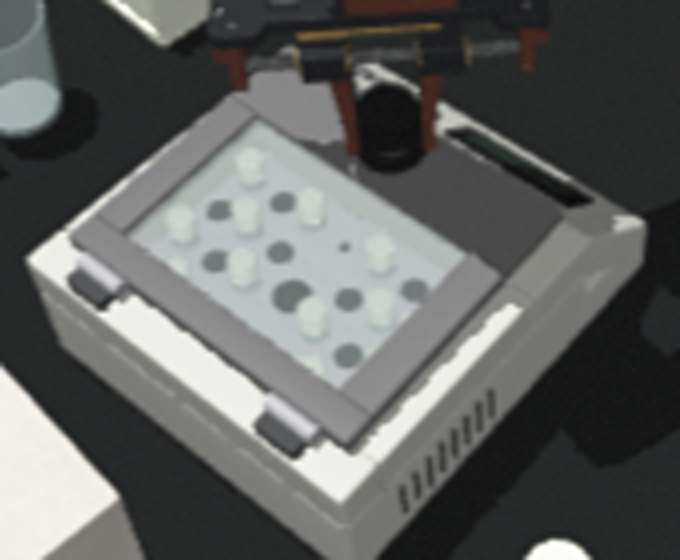

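```bash
cat >> plan.py <<'E'
B=43.5 # reported TCP is this far ahead of true grasp point along approach (hyp. tool-axis)
def Rot(th): return R.from_rotvec([0,-0,0]) if th==0 else R.from_rotvec(Rh.apply([0,th,0]))
HINGE=h2w([122,0,106])
def knob(th): # cover angle -> world knob grip pt ; opening: z-> +x i.e. rotation about +y
    return HINGE+Rot(th).apply(Rh.apply([-167,0,33]))
def appr(a): return Rh.apply([np.cos(a),0,-np.sin(a)])
JAW=Rh.apply([0,1,0])
def pose(g,a): return np.array(g)+B*appr(a), tool(appr(a),JAW)
E
python3 - <<'E'
from plan import *
print(knob(0),knob(.95))
for a in (.7,.8,.9):
    g=knob(0.055)-70*appr(a)
    print(a,g,pose(g,a)[0],delta(*pose(g,a)))
E
```

```text
[579.22481256   4.70749625 139.        ] [675.44334289  14.36155094 261.03593125]
0.7 [ 5.28009616e+02 -4.31163733e-01  1.93225708e+02] [561.11403624   2.89035745 165.20223872] (array([-21.8,  -4.1,  58. ]), array([ 0.416, -0.786, -0.717]))
0.8 [5.32755272e+02 4.49900955e-02 1.98345396e+02] [562.91060597   3.07061568 167.14040642] (array([-20. ,  -3.9,  59.9]), array([ 0.369, -0.695, -0.728]))
0.9 [537.9857815    0.56979159 202.96335368] [564.89072758   3.26929053 168.88863312] (array([-18. ,  -3.7,  61.7]), array([ 0.321, -0.605, -0.737]))
```

```bash
python3 -m creep '[{"tx":0,"ty":0,"tz":0,"rx":0,"ry":0,"rz":0,"fingers":40},{"tx":0,"ty":0,"tz":0,"rx":0,"ry":0,"rz":0,"fingers":40},{"tx":0,"ty":0,"tz":40,"rx":0,"ry":0,"rz":0,"fingers":40},{"tx":-30,"ty":-4,"tz":80,"rx":0.369,"ry":-0.695,"rz":-0.728,"fingers":40},{"tx":-30,"ty":-4,"tz":80,"rx":0.369,"ry":-0.695,"rz":-0.728,"fingers":40},{"tx":-30,"ty":-4,"tz":80,"rx":0.369,"ry":-0.695,"rz":-0.728,"fingers":40},{"tx":-30,"ty":-4,"tz":80,"rx":0.369,"ry":-0.695,"rz":-0.728,"fingers":40},{"tx":-30,"ty":-4,"tz":80,"rx":0.369,"ry":-0.695,"rz":-0.728,"fingers":40},{"tx":-30,"ty":-4,"tz":80,"rx":0.369,"ry":-0.695,"rz":-0.728,"fingers":40},{"tx":-30,"ty":-4,"tz":80,"rx":0.369,"ry":-0.695,"rz":-0.728,"fingers":40}]'
python3 - <<'E'
from plan import *
import pickle
o=ctrl.get_obs();print(o["qpos"].round(3),o["ee_pos"],R.from_rotvec(o["orientation"]).as_matrix().round(3))
w=cam("wrist");s=cam("scene");t=cam("top");pickle.dump((o,w,s,t),open("w5.pkl","wb"))
cv2.imwrite("pics/w5.png",w["pixels"]);crop(s,205,120,375,310,3,"s5.png");crop(t,265,95,405,225,4,"t5.png")
E
```

```text
t: 9.32
ee_pos: [558.4, 22.9, 193.1]
orientation: [0.423, 1.81, -1.652]
ft_force: [0.3, 0.1, 0.3]
width: 74.1
[-0.118  0.17   2.267  1.421  0.234 -0.125] [558.44009246  22.94943902 193.11093539] [[-0.741  0.627  0.24 ]
 [-0.182  0.157 -0.971]
 [-0.646 -0.763 -0.002]]
```

View pics/w5.png

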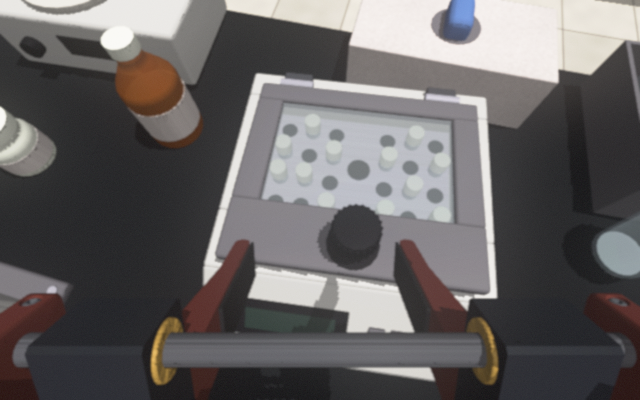

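View pics/s5.png

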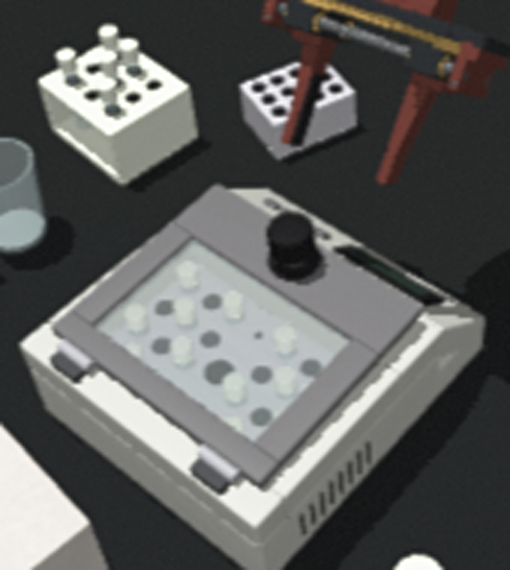

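View pics/t5.png

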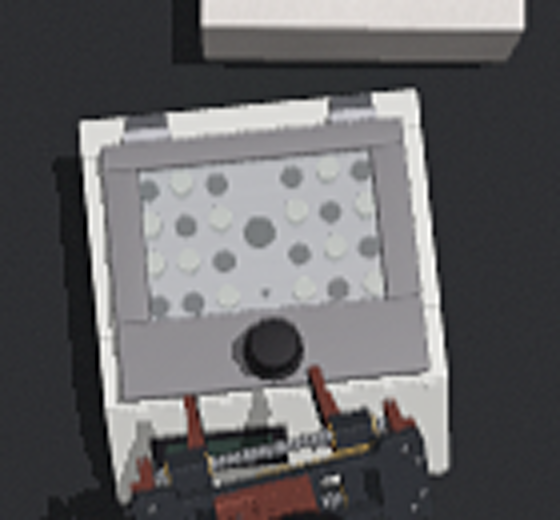

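```bash
python3 - <<'E'
from plan import *
import pickle
o,w,s,t=pickle.load(open("w5.pkl","rb"))
A=tri([(t,(313,194.2)),(s,(333.3,181))]);Bp=tri([(t,(344.2,187.5)),(s,(301.7,167.7))]);M=(A+Bp)/2
print(A,Bp,M);Rm=R.from_rotvec(o["orientation"]).as_matrix();d=M-o["ee_pos"];print("offset world",d,"tool",Rm.T@d, np.linalg.norm(A-Bp))
print("knob", tri([(t,(265+273/4,95+348/4)),(s,(205+292/3,120+228/3))]))
E
```

```text
[536.87346704  59.77964885 213.55446888] [555.26203467 -22.1731859  212.59736998] [546.06775085  18.80323148 213.07591943]
offset world [-12.37234161  -4.14620754  19.96498404] tool [ -2.96704342 -23.64422497   1.00684699] 83.99596765063423
knob [577.77721631   3.53384367 154.50521008]
```

```bash
python3 - <<'E'
from plan import *
a=1.0
for k in (65,):
    g=knob(0.055)-k*appr(a)
    print(a,pose(g,a)[0],delta(*pose(g,a)), appr(a)*k)
E
```

```text
1.0 [569.72263157   3.75409804 166.22209618] (array([ 11.7, -19.3, -26.3]), array([-0.024,  0.126, -0.144])) [ 34.94419792   3.50611464 -54.69561401]
```

```bash
python3 -m creep '[{"tx":11.7,"ty":-19.3,"tz":-26.3,"rx":-0.024,"ry":0.126,"rz":-0.144,"fingers":20},{"tx":11.7,"ty":-19.3,"tz":-26.3,"rx":-0.024,"ry":0.126,"rz":-0.144,"fingers":20},{"tx":11.7,"ty":-19.3,"tz":-26.3,"rx":-0.024,"ry":0.126,"rz":-0.144,"fingers":20}]'
python3 - <<'E'
from plan import *
o=ctrl.get_obs();print(o["qpos"].round(3))
a=1.0
print(delta(*pose(knob(.055)-65*appr(a),a)),delta(*pose(knob(.055),a)))
w=cam("wrist");cv2.imwrite("pics/w6.png",w["pixels"])
E
```

```text
t: 9.85
ee_pos: [564.9, 8.8, 169.2]
orientation: [0.432, 1.886, -1.799]
ft_force: [0.1, 0.1, 0.0]
width: 81.0
[-0.077  0.216  2.203  0.684  0.193  0.723]
(array([ 4.8, -5. , -2.9]), array([-0.009,  0.012, -0.034])) (array([ 39.8,  -1.5, -57.6]), array([-0.009,  0.012, -0.034]))
```

View pics/w6.png

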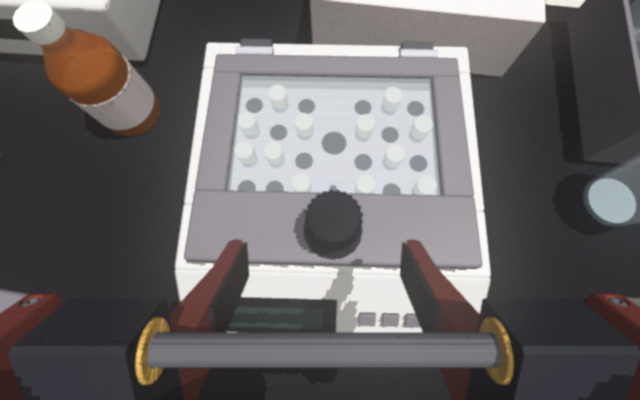

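```bash
python3 - <<'E'
from plan import *
a=1.25
print(delta(*pose(knob(.055)-60*appr(a),a)),delta(*pose(knob(.055),a)))
E
```

```text
(array([10.1, -3.9, -5.5]), array([-0.038,  0.26 , -0.028])) (array([ 28.9,  -2. , -62.5]), array([-0.038,  0.26 , -0.028]))
```

```bash
python3 -m creep '[{"tx":10,"ty":-3.9,"tz":-5.5,"rx":-0.038,"ry":0.26,"rz":-0.028,"fingers":20},{"tx":10,"ty":-3.9,"tz":-5.5,"rx":-0.038,"ry":0.26,"rz":-0.028,"fingers":20},{"tx":28.9,"ty":-2,"tz":-62.5,"rx":-0.038,"ry":0.26,"rz":-0.028,"fingers":20},{"tx":28.9,"ty":-2,"tz":-62.5,"rx":-0.038,"ry":0.26,"rz":-0.028,"fingers":20},{"tx":28.9,"ty":-2,"tz":-62.5,"rx":-0.038,"ry":0.26,"rz":-0.028,"fingers":20}]'
python3 - <<'E'
from plan import *
o=ctrl.get_obs();print(o["qpos"].round(3))
a=1.25
print(delta(*pose(knob(.055),a)))
w=cam("wrist");cv2.imwrite("pics/w7.png",w["pixels"])
E
```

```text
t: 10.52
ee_pos: [592.7, 7.3, 106.7]
orientation: [0.219, 2.023, -1.984]
ft_force: [0.4, 0.1, -0.1]
width: 81.0
[-0.034  0.394  2.003  0.111  0.429  1.339]
(array([ 2.2, -1. ,  0.2]), array([-0.002,  0.   , -0.005]))
```

View pics/w7.png

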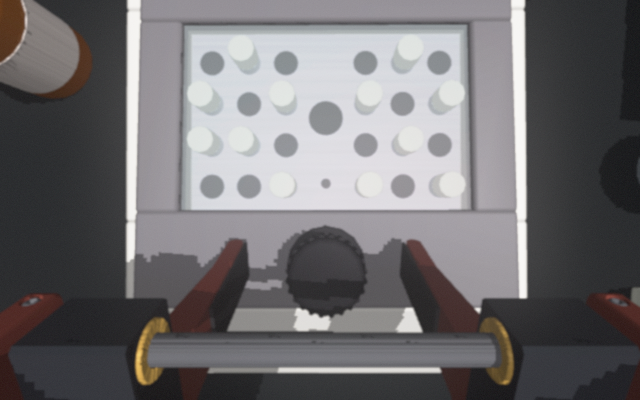

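```bash
python3 -m creep '[{"tx":1.5,"ty":-0.5,"tz":0,"rx":0,"ry":0,"rz":0,"fingers":255},{"tx":1.5,"ty":-0.5,"tz":0,"rx":0,"ry":0,"rz":0,"fingers":255},{"tx":1.5,"ty":-0.5,"tz":0,"rx":0,"ry":0,"rz":0,"fingers":255},{"tx":1.5,"ty":-0.5,"tz":0,"rx":0,"ry":0,"rz":0,"fingers":255},{"tx":1.5,"ty":-0.5,"tz":0,"rx":0,"ry":0,"rz":0,"fingers":255},{"tx":1.5,"ty":-0.5,"tz":0,"rx":0,"ry":0,"rz":0,"fingers":255}]'
python3 - <<'E'
from plan import *
p0,R0=pose(knob(.055),1.25)
for th in np.arange(.105,.51,.05):
    print(round(th,3),delta(*pose(knob(th),1.25+th-.055),cmd=(p0,R0)))
E
```

```text
t: 11.32
ee_pos: [594.8, 6.7, 106.5]
orientation: [0.221, 2.023, -1.984]
ft_force: [-0.4, -1.8, 3.6]
width: 35.5
0.105 (array([0.2, 0. , 7.6]), array([-0.005,  0.05 , -0.   ]))
0.155 (array([ 0.8,  0.1, 15.1]), array([-0.01,  0.1 , -0.  ]))
0.205 (array([ 1.8,  0.2, 22.6]), array([-0.015,  0.149, -0.   ]))
0.255 (array([ 3.2,  0.3, 30. ]), array([-0.02 ,  0.199, -0.   ]))
0.305 (array([ 4.9,  0.5, 37.4]), array([-0.025,  0.249, -0.   ]))
0.355 (array([ 7. ,  0.7, 44.6]), array([-0.03 ,  0.299, -0.   ]))
0.405 (array([ 9.4,  0.9, 51.8]), array([-0.035,  0.348, -0.   ]))
0.455 (array([12.2,  1.2, 58.8]), array([-0.04 ,  0.398, -0.   ]))
0.505 (array([15.3,  1.5, 65.7]), array([-0.045,  0.448, -0.   ]))
```

```bash
python3 -m creep '[{"tx":0.2,"ty":0,"tz":7.6,"rx":-0.005,"ry":0.05,"rz":0,"fingers":255},{"tx":0.8,"ty":0.1,"tz":15.1,"rx":-0.01,"ry":0.1,"rz":0,"fingers":255},{"tx":1.8,"ty":0.2,"tz":22.6,"rx":-0.015,"ry":0.149,"rz":0,"fingers":255},{"tx":3.2,"ty":0.3,"tz":30,"rx":-0.02,"ry":0.199,"rz":0,"fingers":255},{"tx":3.2,"ty":0.3,"tz":30,"rx":-0.02,"ry":0.199,"rz":0,"fingers":255}]'
python3 - <<'E'
from plan import *
p0,R0=pose(knob(.255),1.45)
print(ctrl.get_obs()["qpos"].round(3),delta(p0,R0))
for th in np.arange(.325,1.0,.07):
    print(round(th,3),delta(*pose(knob(th),1.45+th-.255),cmd=(p0,R0)))
E
```

```text
t: 11.95
ee_pos: [597.9, 7.0, 136.5]
orientation: [0.017, 2.119, -2.1]
ft_force: [-2.6, -0.9, 4.1]
width: 35.6
[-0.018  0.411  1.827  0.025  0.785  1.432] (array([ 0.2, -0.4,  0.4]), array([-0.003, -0.001, -0.004]))
0.325 (array([ 2.5,  0.3, 10.3]), array([-0.007,  0.07 , -0.   ]))
0.395 (array([ 5.7,  0.6, 20.4]), array([-0.014,  0.139, -0.   ]))
0.465 (array([ 9.6,  1. , 30.2]), array([-0.021,  0.209, -0.   ]))
0.535 (array([14.2,  1.4, 39.7]), array([-0.028,  0.279,  0.   ]))
0.605 (array([19.5,  2. , 48.9]), array([-0.035,  0.348,  0.   ]))
0.675 (array([25.3,  2.5, 57.7]), array([-0.042,  0.418, -0.   ]))
0.745 (array([31.8,  3.2, 66. ]), array([-0.049,  0.488,  0.   ]))
0.815 (array([38.8,  3.9, 73.9]), array([-0.056,  0.557, -0.   ]))
0.885 (array([46.4,  4.7, 81.3]), array([-0.063,  0.627,  0.   ]))
0.955 (array([54.4,  5.5, 88.1]), array([-0.07 ,  0.697, -0.   ]))
```

```bash
python3 -m creep '[{"tx":2.5,"ty":0.3,"tz":10.3,"rx":-0.007,"ry":0.07,"rz":0,"fingers":255},{"tx":5.7,"ty":0.6,"tz":20.4,"rx":-0.014,"ry":0.139,"rz":0,"fingers":255},{"tx":9.6,"ty":1,"tz":30.2,"rx":-0.021,"ry":0.209,"rz":0,"fingers":255},{"tx":14.2,"ty":1.4,"tz":39.7,"rx":-0.028,"ry":0.279,"rz":0,"fingers":255},{"tx":19.5,"ty":2,"tz":48.9,"rx":-0.035,"ry":0.348,"rz":0,"fingers":255}]'; python3 - <<'E'
from plan import *
s=cam("scene");crop(s,205,100,375,310,3,"s8.png")
p0,R0=pose(knob(.605),1.8)
print(ctrl.get_obs()["qpos"].round(3),delta(p0,R0))
for th in np.arange(.675,1.0,.07):
    print(round(th,3),delta(*pose(knob(th),1.8+th-.605),cmd=(p0,R0)))
E
```

```text
t: 12.58
ee_pos: [616.0, 9.0, 184.9]
orientation: [0.362, -2.133, 2.149]
ft_force: [-3.8, -0.5, -0.8]
width: 35.6
[ 0.005  0.548  1.478 -0.019  1.35   1.479] (array([ 0.4, -0.5, -0.1]), array([-0.004, -0.007, -0.003]))
0.675 (array([5.9, 0.6, 8.8]), array([-0.007,  0.07 ,  0.   ]))
0.745 (array([12.3,  1.2, 17.1]), array([-0.014,  0.139,  0.   ]))
0.815 (array([19.4,  1.9, 25. ]), array([-0.021,  0.209,  0.   ]))
0.885 (array([26.9,  2.7, 32.4]), array([-0.028,  0.279,  0.   ]))
0.955 (array([35. ,  3.5, 39.2]), array([-0.035,  0.348, -0.   ]))
```

View pics/s8.png

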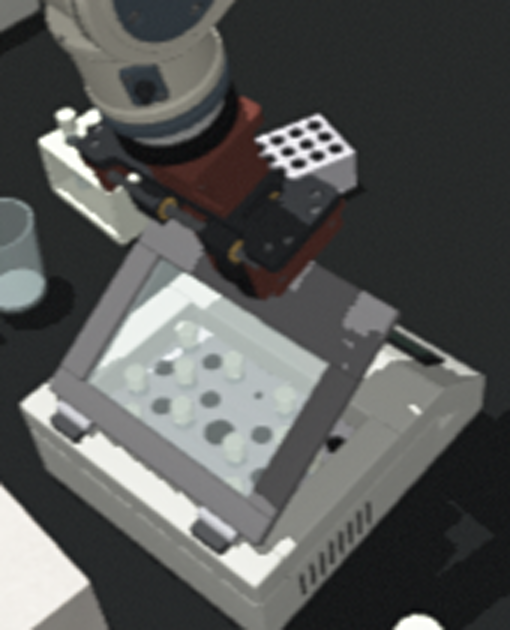

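The picture shows the cover rising with the gripper (front corner now at crop (395,320)). I'll continue to the stop.

```bash
python3 -m creep '[{"tx":5.9,"ty":0.6,"tz":8.8,"rx":-0.007,"ry":0.07,"rz":0,"fingers":255},{"tx":12.3,"ty":1.2,"tz":17.1,"rx":-0.014,"ry":0.139,"rz":0,"fingers":255},{"tx":19.4,"ty":1.9,"tz":25,"rx":-0.021,"ry":0.209,"rz":0,"fingers":255},{"tx":26.9,"ty":2.7,"tz":32.4,"rx":-0.028,"ry":0.279,"rz":0,"fingers":255},{"tx":33,"ty":3.3,"tz":37.5,"rx":-0.033,"ry":0.33,"rz":0,"fingers":255},{"tx":33,"ty":3.3,"tz":37.5,"rx":-0.033,"ry":0.33,"rz":0,"fingers":255}]'; python3 - <<'E'
from plan import *
o=ctrl.get_obs();print(o["qpos"].round(3),o["moment"])
for th in (.92,.95,.97,.99): print(th,delta(*pose(knob(th),1.8+th-.605)))
E
```

```text
t: 13.38
ee_pos: [649.8, 12.6, 223.6]
orientation: [0.66, -1.913, 1.96]
ft_force: [-5.4, 0.0, 10.3]
width: 35.7
[ 0.021  0.757  1.111 -0.04   1.835  1.49 ] [-0.1663586   1.61269257  0.02332529]
0.92 (array([-1.4, -1. , -2. ]), array([-0.004, -0.019, -0.001]))
0.95 (array([ 2.1, -0.6,  0.9]), array([-0.007,  0.01 , -0.001]))
0.97 (array([ 4.5, -0.4,  2.8]), array([-0.009,  0.03 , -0.001]))
0.99 (array([ 6.9, -0.2,  4.6]), array([-0.011,  0.05 , -0.001]))
```

```bash
python3 -m creep '[{"tx":3,"ty":0.2,"tz":2.2,"rx":0,"ry":0.02,"rz":0,"fingers":255},{"tx":5.5,"ty":0.3,"tz":4,"rx":0,"ry":0.035,"rz":0,"fingers":255},{"tx":5.5,"ty":0.3,"tz":4,"rx":0,"ry":0.035,"rz":0,"fingers":255}]'; python3 - <<'E'
from plan import *
import pickle
s=cam("scene");w=cam("wrist");pickle.dump((s,w,ctrl.get_obs()),open("w9.pkl","wb"))
p=s["pixels"].copy()
for th,c in((.95,(0,255,0)),(.90,(0,0,255))):
    q=[HINGE+Rot(th).apply(Rh.apply([-d,yy,zz])) for d,yy,zz in((192,110,6),(192,-110,6),(0,-110,6),(0,110,6))]
    u=proj(s,q).round().astype(int); cv2.polylines(p,[u],True,c,1)
cv2.imwrite("pics/s9.png",cv2.resize(p[60:330,180:420],None,fx=2.2,fy=2.2,interpolation=cv2.INTER_CUBIC))
E
```

```text
t: 13.75
ee_pos: [654.5, 13.2, 227.3]
orientation: [0.69, -1.893, 1.935]
ft_force: [-6.9, 1.3, 8.2]
width: 35.5
```

View pics/s9.png

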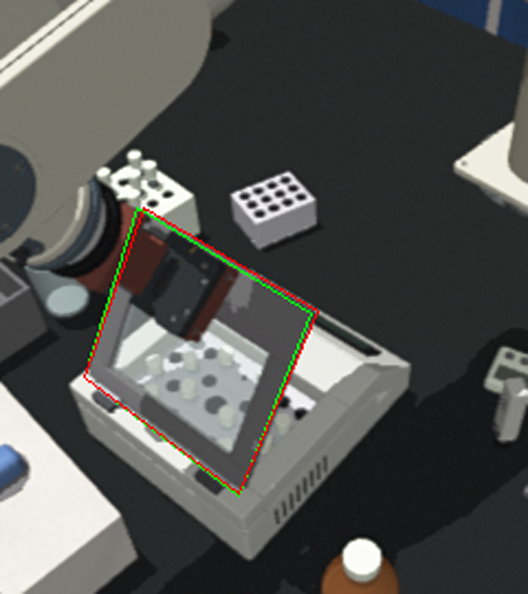

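```bash
python3 -m creep '[{"tx":3,"ty":0.3,"tz":2,"rx":0,"ry":0.02,"rz":0,"fingers":255},{"tx":5,"ty":0.5,"tz":3.4,"rx":0,"ry":0.03,"rz":0,"fingers":255},{"tx":5,"ty":0.5,"tz":3.4,"rx":0,"ry":0.03,"rz":0,"fingers":255}]'; python3 - <<'E'
from plan import *
o=ctrl.get_obs();print(o["qpos"].round(3),o["moment"])
E
```

```text
t: 14.22
ee_pos: [656.0, 13.4, 229.2]
orientation: [0.723, -1.869, 1.907]
ft_force: [-22.5, 0.8, 0.3]
width: 35.1
[ 0.021  0.81   1.03  -0.039  1.939  1.485] [-0.17883195  2.65423953  0.06436899]
```

```bash
python3 - <<'E'
from plan import *
import pickle
t,s=pickle.load(open("im0.pkl","rb"))
print("big",tri([(t,(190+152/6,200+490/6)),(s,(390+400/4,165+70/4))]))
print("small",tri([(t,(190+360/6,200+158/6)),(s,(390+97/4,165+283/4))]))
o=ctrl.get_obs();ap=R.from_rotvec(o["orientation"]).as_matrix();print(ap.round(3))
RH=R.from_rotvec([0,0,HY])
def tpose(g,a):
    A=RH.apply([np.cos(a),0,-np.sin(a)]);return np.array(g)+B*A,tool(A,RH.apply([0,1,0]))
g=np.array([435.0,345.7,134.0])
for a in (1.85,):
    for dz in (110,0):
        print(tpose(g+[0,0,dz],a)[0],delta(*tpose(g+[0,0,dz],a)))
E
```

```text
big [310.0290937  307.57039135 218.35882906]
small [453.6062491  239.97848804 103.32289886]
[[-0.798 -0.594  0.1  ]
 [-0.088 -0.049 -0.995]
 [ 0.596 -0.803 -0.013]]
[423.01721854 346.05959133 202.18452867] (array([-233. ,  332.6,  -27. ]), array([-0.   , -0.36 , -0.131]))
[423.01721854 346.05959133  92.18452867] (array([-233. ,  332.6, -137. ]), array([-0.   , -0.36 , -0.131]))
```

```bash
python3 -m creep '[{"tx":-1.5,"ty":0,"tz":-1.5,"rx":0,"ry":0,"rz":0,"fingers":0},{"tx":0,"ty":0,"tz":0,"rx":0,"ry":0,"rz":0,"fingers":0},{"tx":0,"ty":0,"tz":0,"rx":0,"ry":0,"rz":0,"fingers":0},{"tx":10,"ty":0,"tz":40,"rx":0,"ry":0,"rz":0,"fingers":0},{"tx":10,"ty":0,"tz":80,"rx":0,"ry":0,"rz":0,"fingers":0},{"tx":-40,"ty":30,"tz":80,"rx":0,"ry":-0.36,"rz":-0.131,"fingers":0},{"tx":-233,"ty":332,"tz":-20,"rx":0,"ry":-0.36,"rz":-0.131,"fingers":0},{"tx":-233,"ty":332,"tz":-20,"rx":0,"ry":-0.36,"rz":-0.131,"fingers":0},{"tx":-233,"ty":332,"tz":-20,"rx":0,"ry":-0.36,"rz":-0.131,"fingers":0},{"tx":-233,"ty":332,"tz":-20,"rx":0,"ry":-0.36,"rz":-0.131,"fingers":0}]'; python3 -m creep '[{"tx":-80,"ty":110,"tz":-34,"rx":0,"ry":0,"rz":0,"fingers":0},{"tx":-80,"ty":110,"tz":-34,"rx":0,"ry":0,"rz":0,"fingers":0},{"tx":-80,"ty":110,"tz":-34,"rx":0,"ry":0,"rz":0,"fingers":0}]';  python3 - <<'E'
from plan import *
o=ctrl.get_obs();print(o["qpos"].round(3))
RH=R.from_rotvec([0,0,HY])
def tpose(g,a):
    A=RH.apply([np.cos(a),0,-np.sin(a)]);return np.array(g)+B*A,tool(A,RH.apply([0,1,0]))
g=np.array([435.0,345.7,134.0])
print(delta(*tpose(g+[0,0,110],1.85)))
E
```

```text
t: 15.48
ee_pos: [492.7, 245.4, 244.0]
orientation: [0.241, -2.072, 2.064]
ft_force: [1.2, 0.7, -1.2]
width: 88.0
t: 15.85
ee_pos: [411.3, 355.9, 209.2]
orientation: [0.248, -2.071, 2.066]
ft_force: [0.1, 0.5, -0.1]
width: 87.7
[0.598 0.405 1.662 0.159 1.296 2.135]
(array([11.7, -9.8, -7. ]), array([ 0.002,  0.014, -0.003]))
```

```bash
python3 -m creep '[{"tx":11.7,"ty":-9.8,"tz":-7,"rx":0,"ry":0.014,"rz":0,"fingers":0},{"tx":11.7,"ty":-9.8,"tz":-7,"rx":0,"ry":0.014,"rz":0,"fingers":0}]';  python3 - <<'E'
from plan import *
import pickle
w=cam("wrist");t=cam("top");s=cam("scene");pickle.dump((w,t,s,ctrl.get_obs()),open("w10.pkl","wb"))
p=w["pixels"].copy()
RH=R.from_rotvec([0,0,HY])
q=[HO+RH.apply([dx,dy,174]) for dx,dy in((18,15),(18,-15),(-18,-15),(-18,15))]
cv2.polylines(p,[proj(w,q).round().astype(int)],True,(0,0,255),1)
q=[HO+RH.apply([dx,dy,76]) for dx,dy in((31,29),(31,-29),(-31,-29),(-31,29))]
cv2.polylines(p,[proj(w,q).round().astype(int)],True,(0,255,0),1)
cv2.imwrite("pics/w10.png",p)
crop(s,180,60,420,330,2.2,"s10.png")
E
```

```text
t: 16.1
ee_pos: [427.0, 342.6, 202.3]
orientation: [0.255, -2.061, 2.056]
ft_force: [-0.4, 0.0, -0.2]
width: 88.1
```

View pics/w10.png

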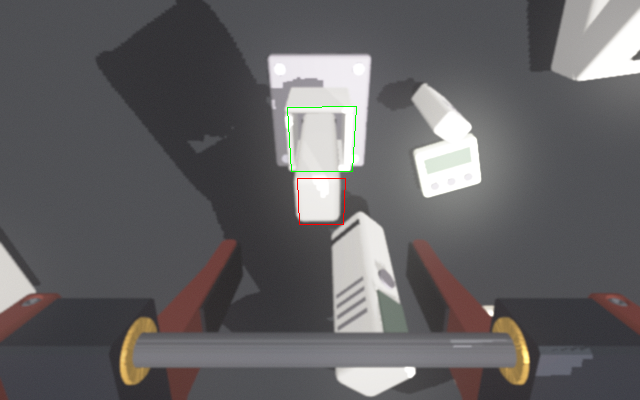

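View pics/s10.png

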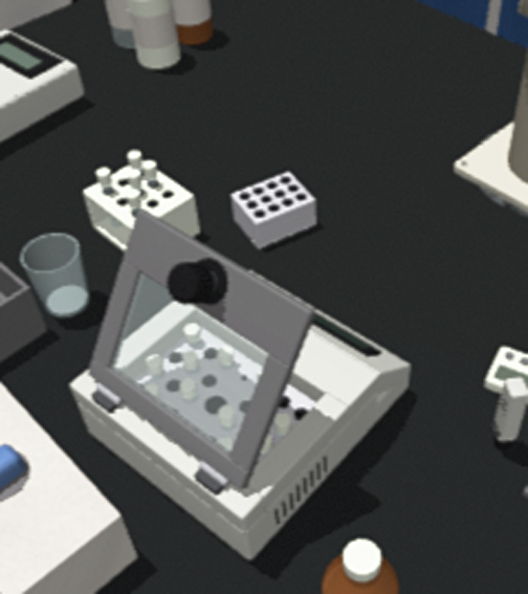

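```bash
cat >> plan.py <<'E'
RH=R.from_rotvec([0,0,HY])
def tpose(g,a):
    A=RH.apply([np.cos(a),0,-np.sin(a)]);return np.array(g)+B*A,tool(A,RH.apply([0,1,0]))
E
python3 - <<'E'
from plan import *
g=np.array([435.0,347,134.0])
print(delta(*tpose(g,1.85)))
E
```

```text
(array([  -3.3,    4.3, -110.7]), array([0.002, 0.001, 0.003]))
```

```bash
python3 -m creep '[{"tx":-3.3,"ty":4.3,"tz":-40,"rx":0,"ry":0,"rz":0,"fingers":0},{"tx":-3.3,"ty":4.3,"tz":-80,"rx":0,"ry":0,"rz":0,"fingers":0},{"tx":-3.3,"ty":4.3,"tz":-110,"rx":0,"ry":0,"rz":0,"fingers":60},{"tx":-3.3,"ty":4.3,"tz":-110,"rx":0,"ry":0,"rz":0,"fingers":120},{"tx":-3.3,"ty":4.3,"tz":-110,"rx":0,"ry":0,"rz":0,"fingers":255},{"tx":-3.3,"ty":4.3,"tz":-110,"rx":0,"ry":0,"rz":0,"fingers":255},{"tx":-3.3,"ty":4.3,"tz":-110,"rx":0,"ry":0,"rz":0,"fingers":255},{"tx":-3.3,"ty":4.3,"tz":-110,"rx":0,"ry":0,"rz":0,"fingers":255},{"tx":-3.3,"ty":4.3,"tz":-110,"rx":0,"ry":0,"rz":0,"fingers":255}]';python3 - <<'E'
from plan import *
import pickle
w=cam("wrist");s=cam("scene")
cv2.imwrite("pics/w11.png",w["pixels"])
crop(s,380,120,520,320,3,"s11.png")
E
```

```text
t: 17.38
ee_pos: [422.1, 348.5, 93.1]
orientation: [0.257, -2.062, 2.057]
ft_force: [-0.6, -0.3, 3.2]
width: 29.5
```

View pics/w11.png

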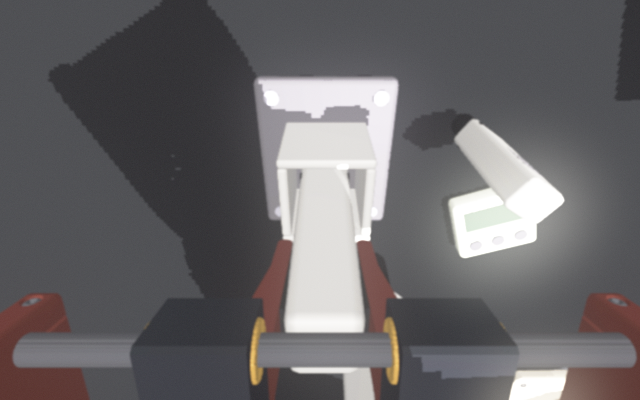

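View pics/s11.png

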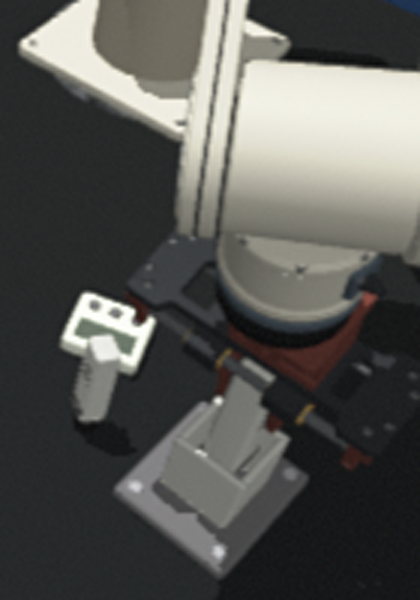

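```bash
cat >> plan.py <<'E'
# grasp record
G_p=np.array([422.1,348.5,93.1]);G_R=R.from_rotvec([0.257,-2.062,2.057])
L0=np.array([435.2,348.1,14.0])
SP=h2w([50,0,72])
def aim(theta,dist,lens_tool=None,axR=None):
    Rs0=RH if axR is None else axR   # stick orientation at grasp (world)
    lt=G_R.inv().apply(L0-G_p) if lens_tool is None else lens_tool
    Rs=Rh*R.from_rotvec([0,-theta,0])
    u=Rs.apply([0,0,1]); lens=SP+dist*u
    Rt=Rs*Rs0.inv()*G_R
    return lens-Rt.apply(lt),Rt
E
python3 - <<'E'
from plan import *
th=.65
o=ctrl.get_obs();c=(o["ee_pos"],R.from_rotvec(o["orientation"]))
print("spot",SP)
for d in(140,90,40):
    p,Rt=aim(th,d);print(d,p,Rt.as_matrix()[:,1].round(3),delta(p,Rt,c))
E
```

```text
spot [673.75020826  14.19167083  72.        ]
140 [ 5.31434177e+02 -8.06479997e-02  2.38490325e+02] [ 0.362  0.035 -0.932] (array([ 109.4, -348.6,  145.4]), array([ 0.022, -0.65 ,  0.125]))
90 [561.5423267    2.94024333 198.68613458] [ 0.362  0.035 -0.932] (array([ 139.5, -345.6,  105.6]), array([ 0.022, -0.65 ,  0.125]))
40 [591.65047643   5.96113466 158.88194465] [ 0.362  0.035 -0.932] (array([ 169.6, -342.5,   65.8]), array([ 0.022, -0.65 ,  0.125]))
```

```bash
python3 -m creep '[{"tx":0,"ty":0,"tz":40,"rx":0,"ry":0,"rz":0,"fingers":255},{"tx":0,"ty":0,"tz":90,"rx":0,"ry":0,"rz":0,"fingers":255},{"tx":0,"ty":0,"tz":145,"rx":0,"ry":0,"rz":0,"fingers":255},{"tx":20,"ty":-55,"tz":150,"rx":0.004,"ry":-0.1,"rz":0.02,"fingers":255},{"tx":35,"ty":-110,"tz":150,"rx":0.008,"ry":-0.2,"rz":0.04,"fingers":255},{"tx":50,"ty":-160,"tz":150,"rx":0.011,"ry":-0.3,"rz":0.06,"fingers":255},{"tx":65,"ty":-210,"tz":150,"rx":0.014,"ry":-0.4,"rz":0.08,"fingers":255},{"tx":80,"ty":-260,"tz":150,"rx":0.017,"ry":-0.5,"rz":0.1,"fingers":255},{"tx":95,"ty":-310,"tz":147,"rx":0.02,"ry":-0.6,"rz":0.115,"fingers":255},{"tx":109,"ty":-348,"tz":145,"rx":0.022,"ry":-0.65,"rz":0.125,"fingers":255}]';python3 -m creep '[{"tx":0,"ty":0,"tz":0,"rx":0,"ry":0,"rz":0,"fingers":255}]'; python3 - <<'E'
from plan import *
import pickle
o=ctrl.get_obs();print(o["qpos"].round(3))
w=cam("wrist");s=cam("scene");t=cam("top");pickle.dump((w,s,t,o),open("w12.pkl","wb"))
print(delta(*aim(.65,140)))
cv2.imwrite("pics/w12.png",w["pixels"])
crop(s,180,60,420,330,2.2,"s12.png");crop(t,265,95,405,245,4,"t12.png")
E
```

```text
t: 18.73
ee_pos: [529.5, -1.3, 236.9]
orientation: [0.275, 1.994, -1.962]
ft_force: [0.3, 0.2, -1.8]
width: 29.8
t: 18.85
ee_pos: [529.8, -2.0, 236.7]
orientation: [0.277, 1.997, -1.965]
ft_force: [-0.1, -0.4, -2.7]
width: 29.9
[-0.06   0.076  2.063  0.091  0.639  1.353]
(array([ 1. , -0.8,  1.2]), array([ 0.   , -0.002,  0.001]))
```

View pics/s12.png

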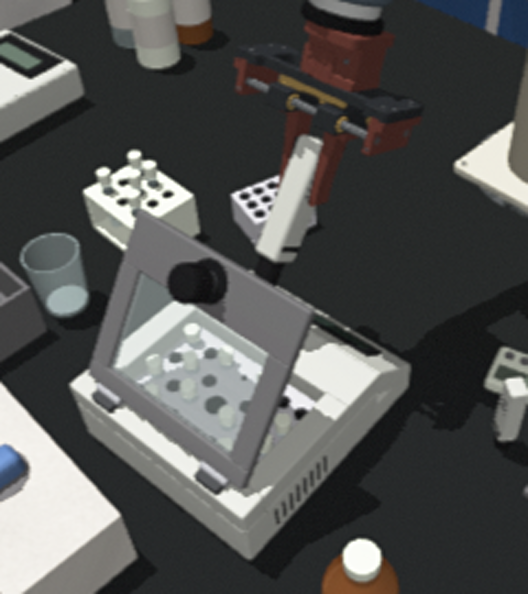

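View pics/w12.png

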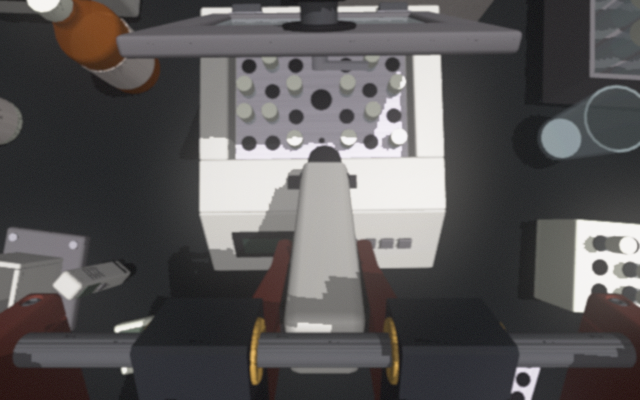

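View pics/t12.png

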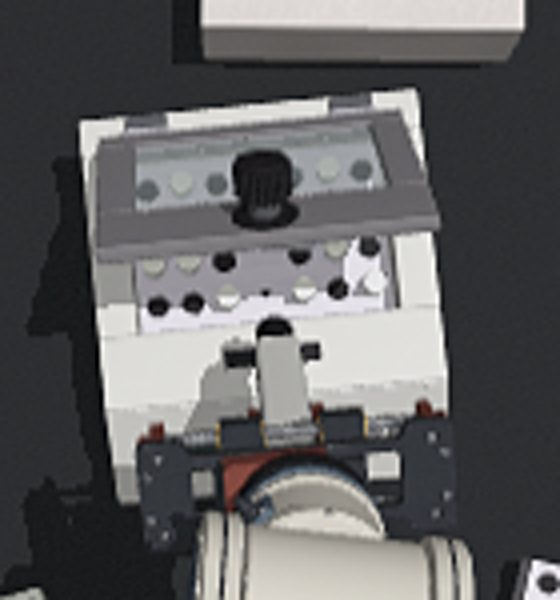

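```bash
cat > ov.py <<'E'
from plan import *
import pickle,sys
def stick(o):
    Rt=R.from_rotvec(o["orientation"]);lt=G_R.inv().apply(L0-G_p)
    lens=o["ee_pos"]+Rt.apply(lt);Rs=Rt*G_R.inv()*RH
    return lens,Rs
def draw(im,lens,Rs):
    p=im["pixels"].copy()
    def pl(q,c,cl=True): cv2.polylines(p,[proj(im,q).round().astype(int)],cl,c,1)
    circ=lambda r,z:[lens+Rs.apply([r*np.cos(a),r*np.sin(a),z]) for a in np.linspace(0,2*np.pi,30)]
    pl(circ(13,0),(0,0,255));pl(circ(13,34),(0,0,255))
    for z in (34,160): pl([lens+Rs.apply([x,y,z]) for x,y in((18,15),(18,-15),(-18,-15),(-18,15))],(0,255,0))
    pl([lens,lens-Rs.apply([0,0,160])],(255,0,255),False)
    pl([SP+Rh.apply([12*np.cos(a),12*np.sin(a),0]) for a in np.linspace(0,6.28,30)],(0,255,255))
    return p
if __name__=="__main__":
    n=sys.argv[1]; w,s,t,o=pickle.load(open(n+".pkl","rb"))
    lens,Rs=stick(o);print("lens",lens,"axis",Rs.apply([0,0,1]),"dist",np.linalg.norm(lens-SP))
    for nm,im,(x0,y0,x1,y1),k in(("w",w,(170,40,470,360),1.8),("t",t,(285,125,375,225),6),("s",s,(240,80,360,300),2.7)):
        c=draw(im,lens,Rs)[y0:y1,x0:x1];cv2.imwrite(f"pics/{n}_{nm}.png",cv2.resize(c,None,fx=k,fy=k,interpolation=cv2.INTER_CUBIC))
E
python3 ov.py w12
```

```text
lens [587.748389     3.56021833 181.52325139] axis [-0.60055485 -0.05721181  0.79753412] dist 139.65916831306725
```

View pics/w12_w.png

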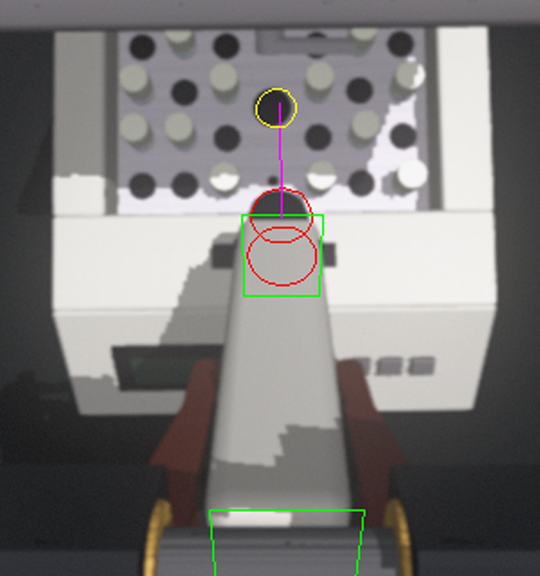

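View pics/w12_t.png

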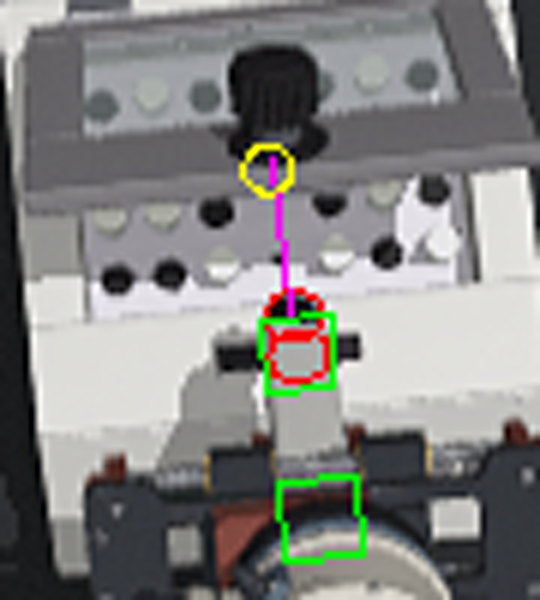

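View pics/w12_s.png

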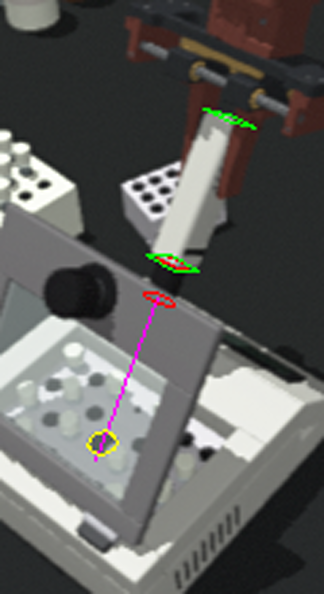

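```bash
python3 - <<'E'
from plan import *
for d in(100,70,50,40):
    p,Rt=aim(.65,d);print(d,delta(p+Rh.apply([0,1.5,0]),Rt))
E
```

```text
100 (array([ 24.9,   3.1, -30.7]), array([ 0.   , -0.002,  0.001]))
70 (array([ 43. ,   4.9, -54.6]), array([ 0.   , -0.002,  0.001]))
50 (array([ 55. ,   6.1, -70.5]), array([ 0.   , -0.002,  0.001]))
40 (array([ 61. ,   6.7, -78.4]), array([ 0.   , -0.002,  0.001]))
```

```bash
python3 -m creep '[{"tx":12,"ty":2,"tz":-15,"rx":0,"ry":0,"rz":0,"fingers":255},{"tx":24.9,"ty":3.1,"tz":-30.7,"rx":0,"ry":-0.002,"rz":0.001,"fingers":255},{"tx":35,"ty":4,"tz":-43.5,"rx":0,"ry":-0.002,"rz":0.001,"fingers":255},{"tx":43,"ty":4.9,"tz":-54.6,"rx":0,"ry":-0.002,"rz":0.001,"fingers":255},{"tx":51,"ty":5.6,"tz":-65,"rx":0,"ry":-0.002,"rz":0.001,"fingers":255},{"tx":57,"ty":6.3,"tz":-73,"rx":0,"ry":-0.002,"rz":0.001,"fingers":255},{"tx":60,"ty":6.6,"tz":-77,"rx":0,"ry":-0.002,"rz":0.001,"fingers":255},{"tx":60,"ty":6.6,"tz":-77,"rx":0,"ry":-0.002,"rz":0.001,"fingers":255}]'; python3 - <<'E'
from plan import *
import pickle
o=ctrl.get_obs();print(o["qpos"].round(3))
w=cam("wrist");s=cam("scene");t=cam("top");pickle.dump((w,s,t,o),open("w13.pkl","wb"))
print(delta(*aim(.65,40)))
E
python3 ov.py w13
```

```text
t: 20.0
ee_pos: [590.8, 6.9, 160.4]
orientation: [0.275, 1.993, -1.96]
ft_force: [-0.4, -0.8, -2.2]
width: 29.7
[-0.035  0.289  2.013  0.103  0.473  1.354]
(array([ 0.8, -0.9, -2.1]), array([ 0.001,  0.002, -0.   ]))
lens [648.91216085  12.69805084 105.41368879] axis [-0.60290427 -0.06011454  0.79554552] dist 41.660942125285295
```

View pics/w13_w.png

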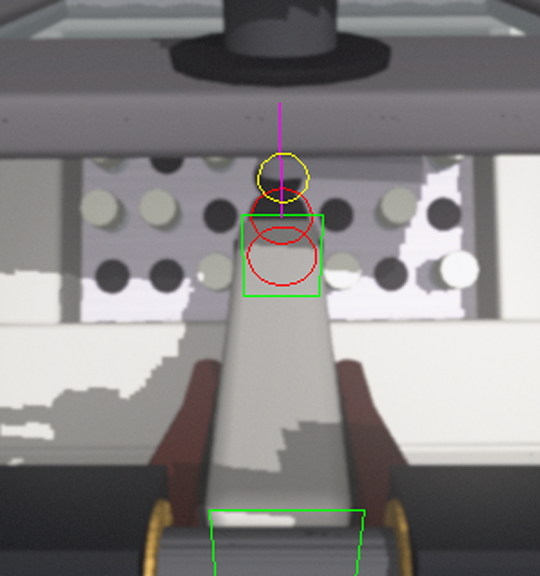

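View pics/w13_s.png

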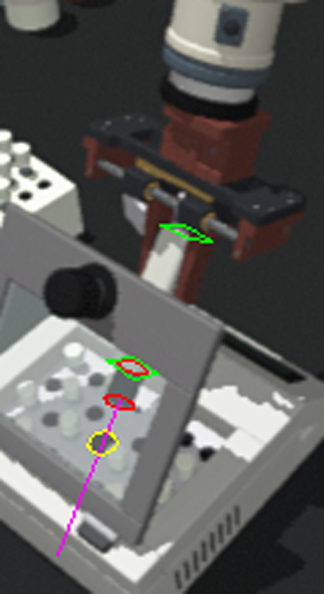

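View pics/w13_t.png

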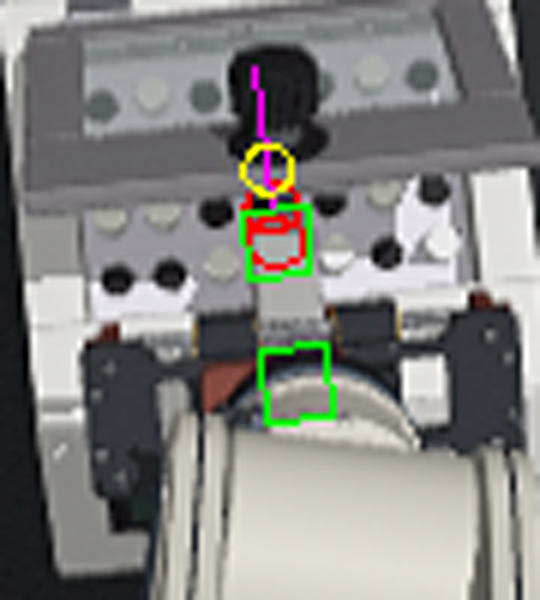

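The overlay puts the lens axis through the spot to about 2 mm at about 41 mm distance. The nose and body clear the cover and tubes in all three views. Holding steady for 2.4 s.

```bash
for i in 1 2; do python3 -m creep '[{"tx":0,"ty":0,"tz":0,"rx":0,"ry":0,"rz":0,"fingers":255},{"tx":0,"ty":0,"tz":0,"rx":0,"ry":0,"rz":0,"fingers":255},{"tx":0,"ty":0,"tz":0,"rx":0,"ry":0,"rz":0,"fingers":255},{"tx":0,"ty":0,"tz":0,"rx":0,"ry":0,"rz":0,"fingers":255},{"tx":0,"ty":0,"tz":0,"rx":0,"ry":0,"rz":0,"fingers":255},{"tx":0,"ty":0,"tz":0,"rx":0,"ry":0,"rz":0,"fingers":255},{"tx":0,"ty":0,"tz":0,"rx":0,"ry":0,"rz":0,"fingers":255},{"tx":0,"ty":0,"tz":0,"rx":0,"ry":0,"rz":0,"fingers":255},{"tx":0,"ty":0,"tz":0,"rx":0,"ry":0,"rz":0,"fingers":255},{"tx":0,"ty":0,"tz":0,"rx":0,"ry":0,"rz":0,"fingers":255}]'; done; python3 - <<'E'
from plan import *
import pickle
o=ctrl.get_obs()
w=cam("wrist");s=cam("scene");t=cam("top");pickle.dump((w,s,t,o),open("w14.pkl","wb"))
crop(w,240,80,400,200,5,"w14z.png")
E
python3 ov.py w14
```

```text
t: 21.4
ee_pos: [590.9, 7.0, 160.7]
orientation: [0.275, 1.993, -1.96]
ft_force: [-0.8, 0.1, -2.0]
width: 30.3
t: 22.65
ee_pos: [590.9, 7.0, 160.6]
orientation: [0.275, 1.993, -1.96]
ft_force: [0.4, 0.8, -1.4]
width: 29.9
lens [648.94324361  12.76178063 105.67341374] axis [-0.60320374 -0.06016786  0.79531445] dist 41.848881400958035
```

View pics/w14z.png

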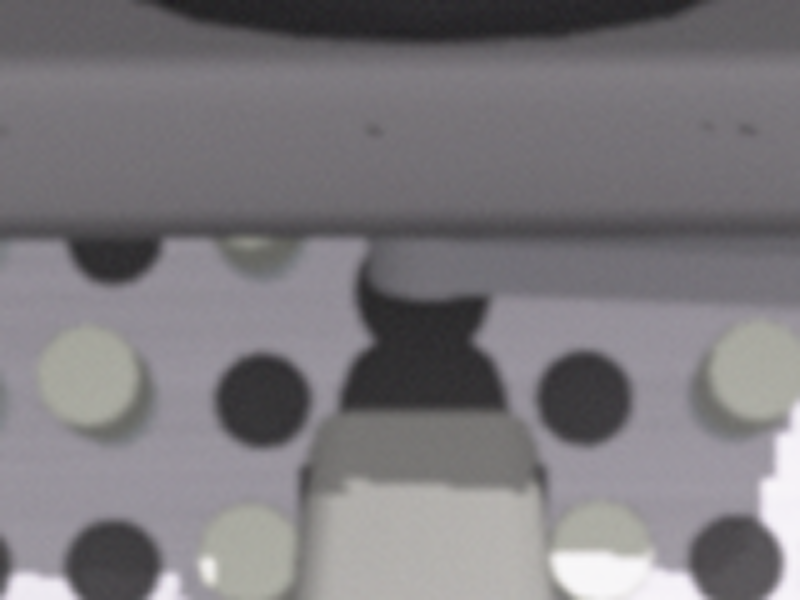

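```bash
python3 -m creep '[{"tx":0.7,"ty":0.1,"tz":-1,"rx":0,"ry":0,"rz":0,"fingers":255},{"tx":1.4,"ty":0.1,"tz":-2,"rx":0,"ry":0,"rz":0,"fingers":255},{"tx":1.4,"ty":0.1,"tz":-2,"rx":0,"ry":0,"rz":0,"fingers":255},{"tx":1.4,"ty":0.1,"tz":-2,"rx":0,"ry":0,"rz":0,"fingers":255},{"tx":1.4,"ty":0.1,"tz":-2,"rx":0,"ry":0,"rz":0,"fingers":255},{"tx":1.4,"ty":0.1,"tz":-2,"rx":0,"ry":0,"rz":0,"fingers":255},{"tx":1.4,"ty":0.1,"tz":-2,"rx":0,"ry":0,"rz":0,"fingers":255},{"tx":1.4,"ty":0.1,"tz":-2,"rx":0,"ry":0,"rz":0,"fingers":255},{"tx":1.4,"ty":0.1,"tz":-2,"rx":0,"ry":0,"rz":0,"fingers":255},{"tx":1.4,"ty":0.1,"tz":-2,"rx":0,"ry":0,"rz":0,"fingers":255}]'; for i in 1 2; do python3 -m creep '[{"tx":0,"ty":0,"tz":0,"rx":0,"ry":0,"rz":0,"fingers":255},{"tx":0,"ty":0,"tz":0,"rx":0,"ry":0,"rz":0,"fingers":255},{"tx":0,"ty":0,"tz":0,"rx":0,"ry":0,"rz":0,"fingers":255},{"tx":0,"ty":0,"tz":0,"rx":0,"ry":0,"rz":0,"fingers":255},{"tx":0,"ty":0,"tz":0,"rx":0,"ry":0,"rz":0,"fingers":255},{"tx":0,"ty":0,"tz":0,"rx":0,"ry":0,"rz":0,"fingers":255},{"tx":0,"ty":0,"tz":0,"rx":0,"ry":0,"rz":0,"fingers":255}]'; done; python3 - <<'E'
from ov import *
o=ctrl.get_obs();lens,Rs=stick(o);print(np.linalg.norm(lens-SP))
c=(o["ee_pos"],R.from_rotvec(o["orientation"]))
print("pre140",delta(*aim(.65,140),c)); print("grasp",delta(G_p,G_R,c))
E
```

```text
t: 24.05
ee_pos: [592.2, 7.0, 158.6]
orientation: [0.275, 1.993, -1.96]
ft_force: [-0.1, -1.4, -2.2]
width: 29.5
t: 24.92
ee_pos: [592.2, 7.1, 158.6]
orientation: [0.275, 1.993, -1.96]
ft_force: [-0.7, 0.7, -1.3]
width: 29.7
t: 25.8
ee_pos: [592.3, 7.1, 158.7]
orientation: [0.275, 1.993, -1.96]
ft_force: [-0.1, 0.2, -2.0]
width: 30.1
39.411951816895765
pre140 (array([-60.8,  -7.1,  79.8]), array([ 0.001,  0.001, -0.   ]))
grasp (array([-170.2,  341.4,  -65.6]), array([-0.022,  0.651, -0.126]))
```

```bash
python3 -m creep '[{"tx":-18,"ty":-2,"tz":24,"rx":0,"ry":0,"rz":0,"fingers":255},{"tx":-42,"ty":-5,"tz":54,"rx":0,"ry":0,"rz":0,"fingers":255},{"tx":-61,"ty":-7,"tz":80,"rx":0,"ry":0,"rz":0,"fingers":255},{"tx":-75,"ty":40,"tz":85,"rx":-0.003,"ry":0.09,"rz":-0.02,"fingers":255},{"tx":-90,"ty":90,"tz":85,"rx":-0.006,"ry":0.18,"rz":-0.04,"fingers":255},{"tx":-105,"ty":140,"tz":85,"rx":-0.009,"ry":0.27,"rz":-0.06,"fingers":255},{"tx":-120,"ty":190,"tz":85,"rx":-0.012,"ry":0.36,"rz":-0.08,"fingers":255},{"tx":-135,"ty":240,"tz":85,"rx":-0.016,"ry":0.45,"rz":-0.1,"fingers":255},{"tx":-152,"ty":290,"tz":83,"rx":-0.02,"ry":0.55,"rz":-0.115,"fingers":255},{"tx":-170,"ty":341,"tz":80,"rx":-0.022,"ry":0.651,"rz":-0.126,"fingers":255}]'; python3 -m creep '[{"tx":0,"ty":0,"tz":0,"rx":0,"ry":0,"rz":0,"fingers":255},{"tx":0,"ty":0,"tz":0,"rx":0,"ry":0,"rz":0,"fingers":255}]'; python3 - <<'E'
from ov import *
o=ctrl.get_obs();c=(o["ee_pos"],R.from_rotvec(o["orientation"]))
print("grasp",delta(G_p,G_R,c))
w=cam("wrist");s=cam("scene");t=cam("top");pickle.dump((w,s,t,o),open("w15.pkl","wb"))
lens,Rs=stick(o);print(lens,Rs.apply([0,0,1]))
p=draw(w,lens,Rs)
for z in(76,14):
    q=[HO+RH.apply([dx,dy,z]) for dx,dy in((25,23),(25,-23),(-25,-23),(-25,23))]
    cv2.polylines(p,[proj(w,q).round().astype(int)],True,(255,255,0),1)
cv2.imwrite("pics/w15.png",p);crop(s,380,100,520,320,2.7,"s15.png")
E
```

```text
t: 27.05
ee_pos: [422.0, 350.1, 238.9]
orientation: [0.258, -2.062, 2.056]
ft_force: [1.3, -0.1, -2.2]
width: 29.7
t: 27.3
ee_pos: [422.3, 347.5, 238.2]
orientation: [0.256, -2.062, 2.058]
ft_force: [-0.1, -0.0, -1.4]
width: 29.9
grasp (array([  -0.2,    1. , -145.1]), array([ 0.001,  0.001, -0.   ]))
[435.47531377 347.06738705 159.15563449] [-9.68797972e-04  5.98544177e-04  9.99999352e-01]
```

View pics/w15.png

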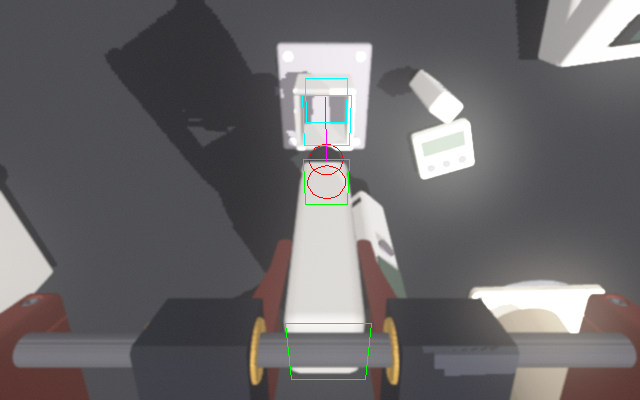

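View pics/s15.png

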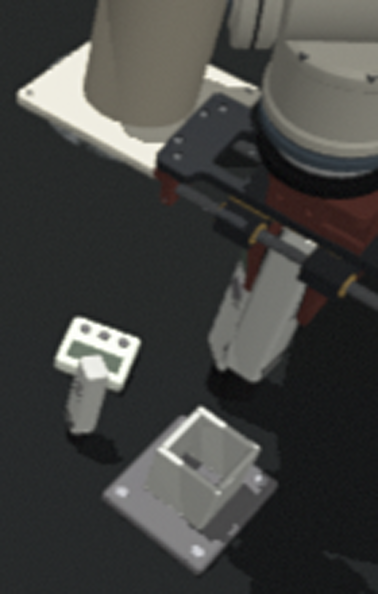

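```bash
python3 -m creep '[{"tx":-0.2,"ty":0,"tz":-45,"rx":0,"ry":0,"rz":0,"fingers":255},{"tx":-0.2,"ty":0,"tz":-75,"rx":0,"ry":0,"rz":0,"fingers":255},{"tx":-0.2,"ty":0,"tz":-100,"rx":0,"ry":0,"rz":0,"fingers":255},{"tx":-0.2,"ty":0,"tz":-125,"rx":0,"ry":0,"rz":0,"fingers":255},{"tx":-0.2,"ty":0,"tz":-138,"rx":0,"ry":0,"rz":0,"fingers":255},{"tx":-0.2,"ty":0,"tz":-143,"rx":0,"ry":0,"rz":0,"fingers":255},{"tx":-0.2,"ty":0,"tz":-144,"rx":0,"ry":0,"rz":0,"fingers":255},{"tx":-0.2,"ty":0,"tz":-144,"rx":0,"ry":0,"rz":0,"fingers":255}]'
```

```text
t: 28.45
ee_pos: [422.6, 348.3, 95.4]
orientation: [0.255, -2.064, 2.057]
ft_force: [-0.2, 0.4, -1.4]
width: 29.4
```

```bash
python3 -m creep '[{"tx":0,"ty":-0.5,"tz":-1.5,"rx":0,"ry":0,"rz":0,"fingers":255},{"tx":0,"ty":-0.5,"tz":-2.3,"rx":0,"ry":0,"rz":0,"fingers":255},{"tx":0,"ty":-0.5,"tz":-2.3,"rx":0,"ry":0,"rz":0,"fingers":255}]'
```

```text
t: 28.82
ee_pos: [422.3, 347.7, 93.1]
orientation: [0.256, -2.063, 2.057]
ft_force: [0.4, -1.6, 5.2]
width: 29.7
```

Contact with the pocket floor (force +5 N). I'll release and retreat.

```bash
python3 -m creep '[{"tx":0,"ty":0,"tz":0.3,"rx":0,"ry":0,"rz":0,"fingers":120},{"tx":0,"ty":0,"tz":0.3,"rx":0,"ry":0,"rz":0,"fingers":60},{"tx":0,"ty":0,"tz":0.3,"rx":0,"ry":0,"rz":0,"fingers":0},{"tx":0,"ty":0,"tz":0.3,"rx":0,"ry":0,"rz":0,"fingers":0},{"tx":0,"ty":0,"tz":40,"rx":0,"ry":0,"rz":0,"fingers":0},{"tx":0,"ty":0,"tz":95,"rx":0,"ry":0,"rz":0,"fingers":0},{"tx":0,"ty":0,"tz":150,"rx":0,"ry":0,"rz":0,"fingers":0}]'; python3 - <<'E'
from ov import *
w=cam("wrist");cv2.imwrite("pics/w16.png",w["pixels"]);s=cam("scene");crop(s,380,100,520,320,2.7,"s16.png")
p,Rt=pose(knob(.95),2.2)
o=ctrl.get_obs();c=(o["ee_pos"],R.from_rotvec(o["orientation"]))
for dz in (0,80): print(delta(p+[0,0,dz],Rt,c))
E
```

```text
t: 29.7
ee_pos: [421.8, 347.4, 243.7]
orientation: [0.257, -2.061, 2.057]
ft_force: [0.5, 0.1, -0.2]
width: 87.5
(array([ 225.1, -337.7,  -22.4]), array([-0.017,  0.36 ,  0.13 ]))
(array([ 225.1, -337.7,   57.6]), array([-0.017,  0.36 ,  0.13 ]))
```

View pics/w16.png

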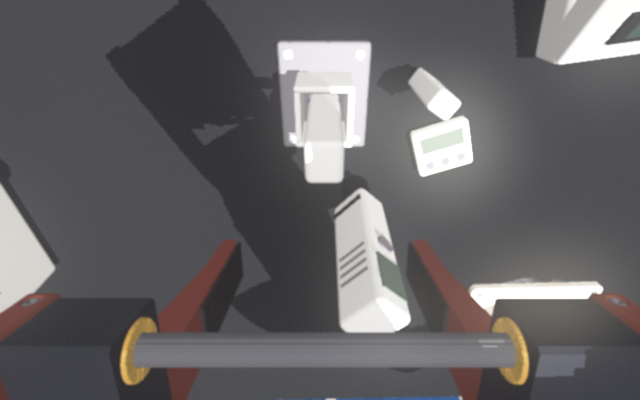

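View pics/s16.png

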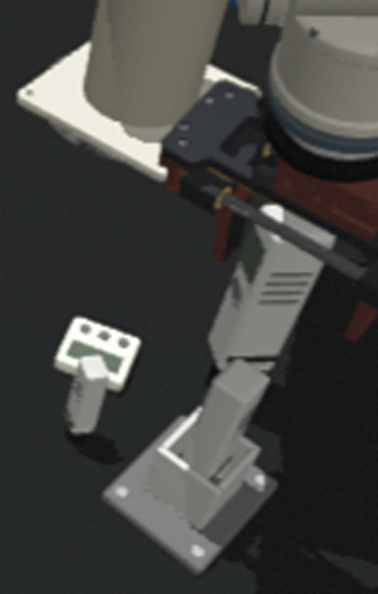

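```bash
python3 - <<'E'
from plan import *
print(delta([655,13.3,228.5],R.from_rotvec([0.71,-1.88,1.92])))
E
python3 -m creep '[{"tx":20,"ty":-40,"tz":40,"rx":0,"ry":0.04,"rz":0.02,"fingers":0},{"tx":50,"ty":-85,"tz":65,"rx":0,"ry":0.1,"rz":0.04,"fingers":0},{"tx":90,"ty":-130,"tz":72,"rx":0,"ry":0.16,"rz":0.06,"fingers":0},{"tx":130,"ty":-180,"tz":75,"rx":0,"ry":0.22,"rz":0.08,"fingers":0},{"tx":165,"ty":-228,"tz":75,"rx":0,"ry":0.28,"rz":0.1,"fingers":0},{"tx":200,"ty":-278,"tz":75,"rx":0,"ry":0.34,"rz":0.12,"fingers":0},{"tx":243,"ty":-334,"tz":72,"rx":0,"ry":0.36,"rz":0.13,"fingers":0},{"tx":243,"ty":-334,"tz":72,"rx":0,"ry":0.36,"rz":0.13,"fingers":0}]'; python3 - <<'E'
from plan import *
print(ctrl.get_obs()["qpos"].round(3),delta([655,13.3,228.5],R.from_rotvec([0.71,-1.88,1.92])))
w=cam("wrist");cv2.imwrite("pics/w17.png",w["pixels"])
E
```

```text
(array([ 230.1, -336.2,  -19.8]), array([-0.006,  0.351,  0.134]))
t: 30.8
ee_pos: [666.2, 9.8, 310.7]
orientation: [0.719, -1.865, 1.904]
ft_force: [0.1, 0.4, 0.3]
width: 87.9
[ 0.016  0.774  0.921 -0.044  2.086  1.479] (array([-11.2,   3.5, -82.2]), array([ 0.003, -0.02 ,  0.007]))
```

View pics/w17.png

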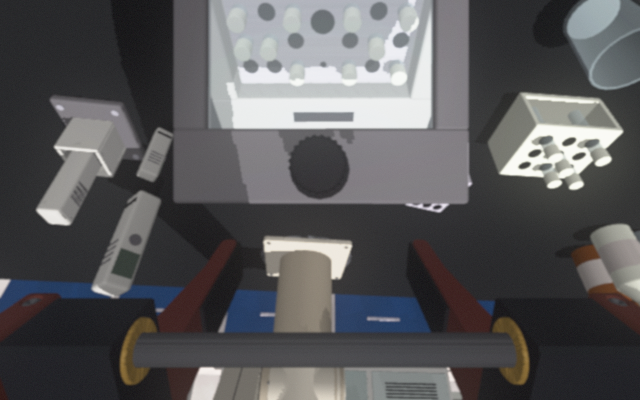

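Knob at wrist image (319,166), between the fingers. The thermometer stands in its holder at left. Now descend and grip.

```bash
python3 -m creep '[{"tx":-3,"ty":2.5,"tz":-35,"rx":0,"ry":-0.01,"rz":0,"fingers":0},{"tx":-11,"ty":3.5,"tz":-82,"rx":0,"ry":-0.02,"rz":0,"fingers":0},{"tx":-11,"ty":3.5,"tz":-82,"rx":0,"ry":-0.02,"rz":0,"fingers":0}]'; python3 -m creep '[{"tx":0,"ty":0,"tz":0,"rx":0,"ry":0,"rz":0,"fingers":120},{"tx":0,"ty":0,"tz":0,"rx":0,"ry":0,"rz":0,"fingers":255},{"tx":0,"ty":0,"tz":0,"rx":0,"ry":0,"rz":0,"fingers":255},{"tx":0,"ty":0,"tz":0,"rx":0,"ry":0,"rz":0,"fingers":255},{"tx":0,"ty":0,"tz":0,"rx":0,"ry":0,"rz":0,"fingers":255},{"tx":0,"ty":0,"tz":0,"rx":0,"ry":0,"rz":0,"fingers":255}]'; python3 - <<'E'
from plan import *
o=ctrl.get_obs();print(o["moment"],R.from_rotvec(o["orientation"]).as_matrix().round(3))
A0=2.2
p0,R0=pose(knob(.95),A0)
print(delta(p0,R0))
for th in np.arange(.88,-.03,-.07):
    print(round(th,3),delta(*pose(knob(th),A0+th-.95),cmd=(p0,R0)))
E
```

```text
t: 31.22
ee_pos: [651.0, 18.4, 229.5]
orientation: [0.712, -1.875, 1.918]
ft_force: [0.1, 0.2, 1.0]
width: 87.8
t: 31.98
ee_pos: [654.5, 13.7, 232.5]
orientation: [0.701, -1.874, 1.928]
ft_force: [1.5, -12.6, 1.1]
width: 35.0
[-1.77779506 -0.31611662  1.30003052] [[-0.812 -0.576  0.099]
 [-0.082 -0.055 -0.995]
 [ 0.578 -0.816 -0.003]]
(array([-4.6, -1.9, -6.6]), array([-0.004,  0.012,  0.001]))
0.88 (array([-8.1, -0.8, -7. ]), array([ 0.007, -0.07 ,  0.   ]))
0.81 (array([-15.7,  -1.6, -14.6]), array([ 0.014, -0.139,  0.   ]))
0.74 (array([-22.8,  -2.3, -22.6]), array([ 0.021, -0.209,  0.   ]))
0.67 (array([-29.2,  -2.9, -31.2]), array([ 0.028, -0.279,  0.   ]))
0.6 (array([-35.1,  -3.5, -40.2]), array([ 0.035, -0.348,  0.   ]))
0.53 (array([-40.3,  -4. , -49.5]), array([ 0.042, -0.418,  0.   ]))
0.46 (array([-44.9,  -4.5, -59.2]), array([ 0.049, -0.488,  0.   ]))
0.39 (array([-48.8,  -4.9, -69.2]), array([ 0.056, -0.557,  0.   ]))
0.32 (array([-51.9,  -5.2, -79.5]), array([ 0.063, -0.627,  0.   ]))
0.25 (array([-54.4,  -5.5, -90. ]), array([ 0.07 , -0.697, -0.   ]))
0.18 (array([ -56.1,   -5.6, -100.6]), array([ 0.077, -0.766,  0.   ]))
0.11 (array([ -57.1,   -5.7, -111.3]), array([ 0.084, -0.836, -0.   ]))
0.04 (array([ -57.3,   -5.7, -122. ]), array([ 0.091, -0.905, -0.   ]))
```

```bash
python3 -m creep '[{"tx":-4,"ty":-2,"tz":-3.5,"rx":0.003,"ry":-0.035,"rz":0,"fingers":255},{"tx":-8.1,"ty":-4,"tz":-7,"rx":0.007,"ry":-0.07,"rz":0,"fingers":255},{"tx":-15.7,"ty":-5,"tz":-14.6,"rx":0.014,"ry":-0.139,"rz":0,"fingers":255},{"tx":-22.8,"ty":-5.5,"tz":-22.6,"rx":0.021,"ry":-0.209,"rz":0,"fingers":255},{"tx":-29.2,"ty":-6,"tz":-31.2,"rx":0.028,"ry":-0.279,"rz":0,"fingers":255},{"tx":-29.2,"ty":-6,"tz":-31.2,"rx":0.028,"ry":-0.279,"rz":0,"fingers":255}]'; python3 - <<'E'
from plan import *
A0=1.92
p0,R0=pose(knob(.67),A0)
print(delta(p0,R0))
for th in np.arange(.6,.15,-.07):
    print(round(th,3),delta(*pose(knob(th),A0+th-.67),cmd=(p0,R0)))
s=cam("scene");crop(s,205,100,375,310,3,"s18.png")
E
```

```text
t: 32.72
ee_pos: [623.3, 10.1, 201.9]
orientation: [0.463, -2.068, 2.088]
ft_force: [-5.3, -3.8, 1.1]
width: 35.6
(array([-2.5, -1.2, -7.2]), array([-0.009,  0.01 , -0.002]))
0.6 (array([-5.9, -0.6, -9. ]), array([ 0.007, -0.07 , -0.   ]))
0.53 (array([-11.1,  -1.1, -18.4]), array([ 0.014, -0.139,  0.   ]))
0.46 (array([-15.7,  -1.6, -28.1]), array([ 0.021, -0.209, -0.   ]))
0.39 (array([-19.5,  -2. , -38.1]), array([ 0.028, -0.279,  0.   ]))
0.32 (array([-22.7,  -2.3, -48.3]), array([ 0.035, -0.348, -0.   ]))
0.25 (array([-25.2,  -2.5, -58.8]), array([ 0.042, -0.418, -0.   ]))
0.18 (array([-26.9,  -2.7, -69.4]), array([ 0.049, -0.488, -0.   ]))
```

View pics/s18.png

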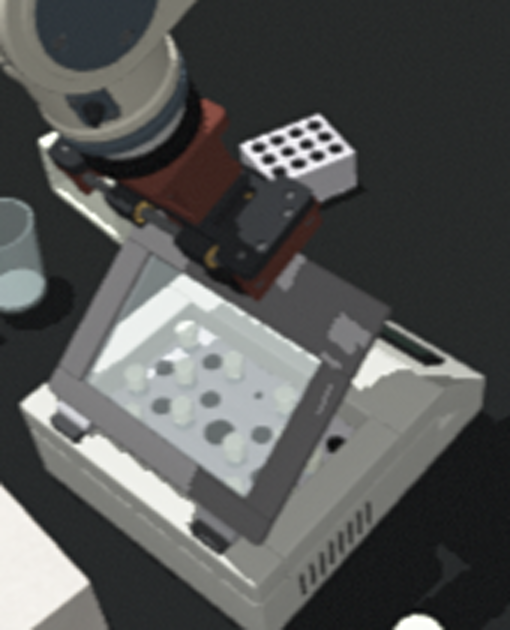

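```bash
python3 -m creep '[{"tx":-5.9,"ty":-1.5,"tz":-9,"rx":0,"ry":-0.07,"rz":0,"fingers":255},{"tx":-11.1,"ty":-2,"tz":-18.4,"rx":0.007,"ry":-0.139,"rz":0,"fingers":255},{"tx":-15.7,"ty":-2.5,"tz":-28.1,"rx":0.014,"ry":-0.209,"rz":0,"fingers":255},{"tx":-19.5,"ty":-3,"tz":-38.1,"rx":0.021,"ry":-0.279,"rz":0,"fingers":255},{"tx":-22.7,"ty":-3.3,"tz":-48.3,"rx":0.028,"ry":-0.348,"rz":0,"fingers":255},{"tx":-25.2,"ty":-3.5,"tz":-58.8,"rx":0.035,"ry":-0.418,"rz":0,"fingers":255},{"tx":-26.9,"ty":-3.7,"tz":-69.4,"rx":0.042,"ry":-0.488,"rz":0,"fingers":255},{"tx":-26.9,"ty":-3.7,"tz":-69.4,"rx":0.042,"ry":-0.488,"rz":0,"fingers":255}]'; python3 - <<'E'
from plan import *
A0=1.43
p0,R0=pose(knob(.18),A0)
print(ctrl.get_obs()["qpos"].round(3),delta(p0,R0))
for th in (.12,.06,.03,0,-.03,-.06):
    print(round(th,3),delta(*pose(knob(th),A0+th-.18),cmd=(p0,R0)))
E
```

```text
t: 33.78
ee_pos: [592.5, 6.4, 129.3]
orientation: [0.039, 2.106, -2.09]
ft_force: [-14.3, -5.8, 2.9]
width: 35.5
[-0.019  0.407  1.859  0.026  0.735  1.429] (array([ 1.4, -0.2, -4. ]), array([-0.   ,  0.001, -0.005]))
0.12 (array([-0.9, -0.1, -9.2]), array([ 0.006, -0.06 ,  0.   ]))
0.06 (array([ -1.2,  -0.1, -18.4]), array([ 0.012, -0.119,  0.   ]))
0.03 (array([ -1.2,  -0.1, -23. ]), array([ 0.015, -0.149, -0.   ]))
0 (array([ -1. ,  -0.1, -27.6]), array([ 0.018, -0.179,  0.   ]))
-0.03 (array([ -0.7,  -0.1, -32.2]), array([ 0.021, -0.209,  0.   ]))
-0.06 (array([ -0.2,  -0. , -36.8]), array([ 0.024, -0.239,  0.   ]))
```

```bash
python3 -m creep '[{"tx":0.5,"ty":-0.1,"tz":-9.2,"rx":0.006,"ry":-0.06,"rz":0,"fingers":255},{"tx":1,"ty":-0.1,"tz":-18.4,"rx":0.012,"ry":-0.119,"rz":0,"fingers":255},{"tx":1,"ty":-0.1,"tz":-23,"rx":0.015,"ry":-0.149,"rz":0,"fingers":255},{"tx":1,"ty":-0.1,"tz":-27.6,"rx":0.018,"ry":-0.17,"rz":0,"fingers":255},{"tx":1,"ty":-0.1,"tz":-27.6,"rx":0.018,"ry":-0.17,"rz":0,"fingers":255}]'
```

```text
t: 34.4
ee_pos: [591.6, 6.4, 101.2]
orientation: [0.207, 2.029, -1.992]
ft_force: [-28.7, -11.4, 19.2]
width: 35.4
```

```bash
python3 -m creep '[{"tx":0,"ty":0,"tz":-2,"rx":0,"ry":0,"rz":0,"fingers":255},{"tx":0,"ty":0,"tz":-3,"rx":0,"ry":0,"rz":0,"fingers":255},{"tx":0,"ty":0,"tz":-3,"rx":0,"ry":0,"rz":0,"fingers":255}]'
```

```text
t: 34.78
ee_pos: [592.5, 6.5, 99.5]
orientation: [0.209, 2.028, -1.991]
ft_force: [-30.9, -10.3, 27.8]
width: 35.5
```

```bash
python3 - <<'E'
from plan import *
import pickle
s=cam("scene");t=cam("top")
p=s["pixels"].copy()
q=[HINGE+Rh.apply([-d,yy,zz]) for d,yy,zz in((192,110,6),(192,-110,6),(0,-110,6),(0,110,6))]
crop(s,205,100,375,310,3,"s19.png")
im=dict(s);cv2.polylines(p,[proj(s,q).round().astype(int)],True,(0,255,0),1);im["pixels"]=p;crop(im,205,100,375,310,3,"s19o.png")
E
```

```text
(no output)
```

View pics/s19.png

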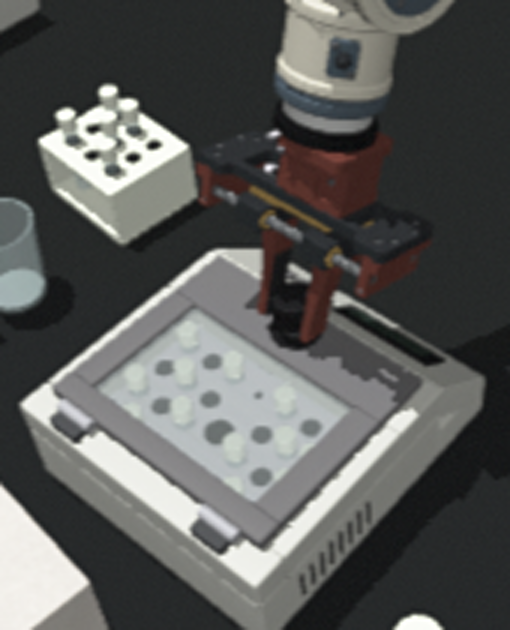

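```bash
python3 -m creep '[{"tx":-3,"ty":-1,"tz":0,"rx":0,"ry":0,"rz":0,"fingers":255},{"tx":-3,"ty":-1,"tz":0,"rx":0,"ry":0,"rz":0,"fingers":255}]';python3 -m creep '[{"tx":0,"ty":0,"tz":0,"rx":0,"ry":0,"rz":0,"fingers":120},{"tx":0,"ty":0,"tz":0,"rx":0,"ry":0,"rz":0,"fingers":20},{"tx":0,"ty":0,"tz":1,"rx":0,"ry":0,"rz":0,"fingers":0},{"tx":0,"ty":0,"tz":1,"rx":0,"ry":0,"rz":0,"fingers":0},{"tx":-15,"ty":0,"tz":45,"rx":0,"ry":0,"rz":0,"fingers":0},{"tx":-30,"ty":0,"tz":95,"rx":0,"ry":0,"rz":0,"fingers":0},{"tx":-90,"ty":0,"tz":110,"rx":0,"ry":0.1,"rz":0,"fingers":0},{"tx":-140,"ty":0,"tz":120,"rx":0,"ry":0.2,"rz":0,"fingers":0}]'; python3 - <<'E'
from plan import *
import pickle
o=ctrl.get_obs();print(o["qpos"].round(3))
s=cam("scene");t=cam("top");w=cam("wrist");pickle.dump((s,t,w,o),open("w20.pkl","wb"))
crop(s,205,170,375,310,4,"s20.png");crop(t,265,95,405,245,4,"t20.png");cv2.imwrite("pics/sf.png",s["pixels"]);cv2.imwrite("pics/tf.png",t["pixels"])
t0,s0=pickle.load(open("im0.pkl","rb"))
d=cv2.absdiff(s["pixels"],s0["pixels"]);d=cv2.convertScaleAbs(d,alpha=2);cv2.imwrite("pics/diff.png",d)
E
```

```text
t: 35.12
ee_pos: [592.5, 6.4, 100.6]
orientation: [0.215, 2.025, -1.988]
ft_force: [-21.5, -3.4, 22.2]
width: 35.5
t: 36.12
ee_pos: [454.3, 6.3, 222.4]
orientation: [0.022, 2.139, -2.081]
ft_force: [0.2, -0.1, 0.1]
width: 87.7
[-0.04   0.075  2.049  0.049  0.9    1.401]
```

View pics/s20.png

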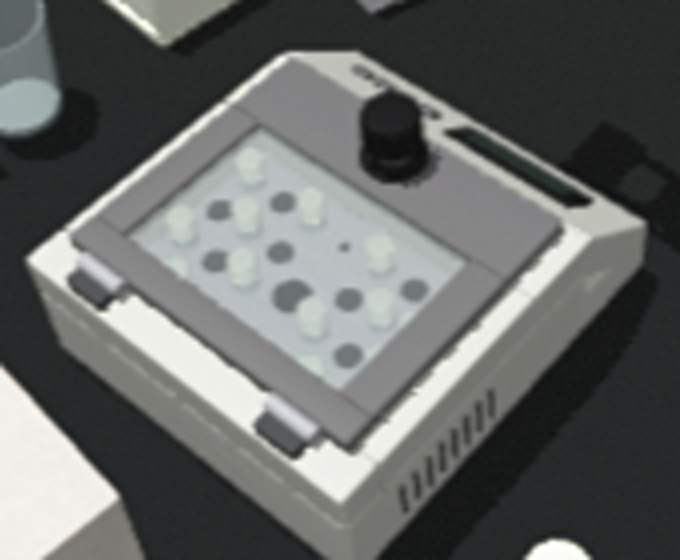

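View pics/diff.png

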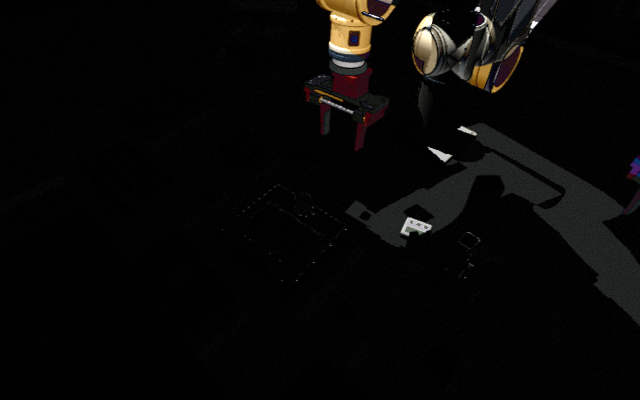

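View pics/tf.png

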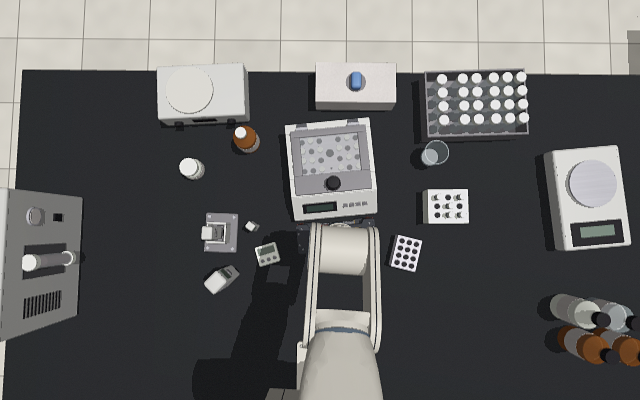

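```bash
python3 - <<'E'
from plan import *
import pickle
s,t,w,o=pickle.load(open("w20.pkl","rb"));t0,s0=pickle.load(open("im0.pkl","rb"))
g=lambda im,x0,y0,x1,y1:cv2.cvtColor(im["pixels"][y0:y1,x0:x1],cv2.COLOR_BGR2GRAY).astype(np.float32)
for nm,b in(("knob",(285,185,322,220)),("front corner",(330,212,355,240)),("back",(220,228,245,250)),("body",(300,270,335,305)),("therm",(440,228,485,300))):
    print(nm,cv2.phaseCorrelate(g(s0,*b),g(s,*b),cv2.createHanningWindow((b[2]-b[0],b[3]-b[1]),cv2.CV_32F)))
for th in(0.01,.02):
    print(th,proj(s,knob(th))-proj(s,knob(0)))
for nm,b in(("knob",(318,170,350,200)),("therm",(198,220,225,248)),("timer",(252,238,284,270))):
    print("top",nm,cv2.phaseCorrelate(g(t0,*b),g(t,*b),cv2.createHanningWindow((b[2]-b[0],b[3]-b[1]),cv2.CV_32F)))
E
```

```text
knob ((-0.10242779755226294, 0.02463500748300973), 0.9936673023634487)
front corner ((0.42954056946204666, -0.02749461733901626), 0.9570846179326375)
back ((0.47539914615185097, 0.0034171096867456896), 0.999442743062973)
body ((-0.08703398697790377, 0.022096282912276166), 0.9868506369767366)
therm ((0.421157871034044, 0.09036288290042194), 0.9953910880618625)
0.01 [[-0.13788405 -0.39166711]]
0.02 [[-0.28084581 -0.77950269]]
top knob ((-0.13974026804744355, -0.032973339895313813), 0.9951763001581033)
top therm ((0.33755547172137135, 0.05807853480307301), 0.9466254187218937)
top timer ((0.19186518979156197, 0.1479272718309943), 0.9751670234836638)
```

```bash
python3 -m creep '[{"tx":0,"ty":0,"tz":0,"rx":0,"ry":0,"rz":0,"fingers":0},{"tx":0,"ty":0,"tz":0,"rx":0,"ry":0,"rz":0,"fingers":0},{"tx":0,"ty":0,"tz":0,"rx":0,"ry":0,"rz":0,"fingers":0}]'; python3 -c "
from workcell import ctrl
print(ctrl.close_job())"
```

```text
t: 36.65
ee_pos: [456.1, 6.3, 220.6]
orientation: [0.023, 2.138, -2.08]
ft_force: [0.5, 0.5, -0.3]
width: 87.9
the job is handed in; nothing more can be done
None
```

I did the whole job in the order asked and handed it in at t = 36.7 s. No verdict was reported.

- **Cover:** The catch was already free, so I never turned the knob. I raised the cover by the knob to its stop, where the force rose to about 22 N.
- **Reading:** I took the middle-sized thermometer from the holder and aimed it at the spot, slanted about 37° from the vertical. I held it steady twice for over 2 s. By my own measurements it was first about 42 mm away, then 39 mm, and the aim was within about 2 mm of the spot's centre. Nothing touched the heater in the pictures, and the wrist force showed only the thermometer's weight.
- **Put back:** The thermometer stands lens down in its holder, and the cover is shut.

**Last checks**
- Compared with the starting pictures, the knob is back to within about 0.1 px, roughly 0.003 rad of the cover's starting angle.
- The thermometer is within about 0.5 px of its start. I saw nothing else moved; the only other differences were the arm, its shadow and the light on the timer.
- The arm was clear of everything, with the wrist force near zero.

**What disagreed**
- **Tool length:** The fingertips really end about 24 mm behind the reported tool point, not 8 mm ahead of it. My first grip therefore closed just above the knob, and finding the contact pressed on it with about 18 N. I corrected for this in every later move.
- **Closing force:** Shutting the cover put about 43 N on the wrist in all, applied through the fingers on the knob. That is well under the 120 N wrist limit.

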